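# Build the test-sieve column on the shaker base

### The job

Build the sieve column on the shaker base: seat the collecting pan in the base's socket, then nest on it, from the bottom up, the fine sieve, the medium sieve and the coarse sieve, and close the top with the lid. Each piece must be upright and fully seated in the one below; let go of everything and leave the beaker, dish, tub and timer where they stand.

Things in the scene. Friction and masses are not known exactly. Their poses are not given: they have to be found in the camera images.
- socket (a point): Shaker base: fixed grey round housing 96 mm across and 30 mm high with a round upright steel socket on top (53 mm outside, 48 mm inside, 14 mm tall, its mouth 44 mm above the worktop). The point is the centre of the socket's mouth; z up. The pan's foot drops 9 mm into it.
- pan_mid (a point): Collecting pan: open steel cylinder, smooth closed floor, the lowest one; 36 mm high. Foot 44 mm across, 9 mm high, tapered to 39 mm below; body above it 57 mm across (grip here); top 7 mm a collar 53 mm outside, 48 inside. Nested, the foot enters the collar below and the body's lower edge rests on it. Point: on the axis, half-way up (18 mm); z up. 0.07-0.13 kg.
- fine_mid (a point): Fine sieve: open steel cylinder, closest wire mesh (2 mm spacing, looks almost closed); 45 mm high. Foot 44 mm across, 9 mm high, tapered to 39 mm below; body above it 57 mm across (grip here); top 7 mm a collar 53 mm outside, 48 inside. Nested, the foot enters the collar below and the body's lower edge rests on it. Point: on the axis, half-way up (22.5 mm); z up. 0.07-0.13 kg.
- medium_mid (a point): Medium sieve: open steel cylinder, wire mesh of 9 mm spacing; 54 mm high. Foot 44 mm across, 9 mm high, tapered to 39 mm below; body above it 57 mm across (grip here); top 7 mm a collar 53 mm outside, 48 inside. Nested, the foot enters the collar below and the body's lower edge rests on it. Point: on the axis, half-way up (27 mm); z up. 0.07-0.13 kg.
- coarse_mid (a point): Coarse sieve: open steel cylinder, widest wire mesh (14 mm spacing), the tallest; 63 mm high. Foot 44 mm across, 9 mm high, tapered to 39 mm below; body above it 57 mm across (grip here); top 7 mm a collar 53 mm outside, 48 inside. Nested, the foot enters the collar below and the body's lower edge rests on it. Point: on the axis, half-way up (31.5 mm); z up. 0.07-0.13 kg.
- lid_knob (a point): Lid: steel disc 57 mm across, 6 mm thick, on a foot 44 mm across and 9 mm high like the sieves'; upright dark knob on top, 20 mm in diameter, 34 mm tall (grip here); 49 mm high in all. Point: on the knob's axis, 37 mm above the underside (22 mm above the disc, 12 mm below the knob's top); z up. 0.06-0.12 kg.
- beaker_mid (a point): Bystander: loose clear glass beaker, 59x64 mm, 72 mm high; point at its centre, 36 mm up.
- dish_mid (a point): Bystander: loose clear lidded dish, 60 mm across, 15 mm high; point at its centre.
- tub_mid (a point): Bystander: loose screw-top plastic tub with lid, 54 mm across, 48 mm high; point at its centre.
- timer_mid (a point): Bystander: loose bench timer, 62x68 mm, 20 mm high; point at its centre.
Things that resemble listed ones, but are neither listed nor needed, are in the scene too. What is shaped like the part that bears medium_mid but orange or purple is not meant.

How it is judged:
By the outcome, as a careful person would: the job done as asked, in the order asked, and still so for the second after the job is handed in, with the robot touching nothing.
It also fails if it takes over 125 s, if anything falls off the work surface, if the arm or the gripper's body presses on something with over 40 N, if the wrist force passes 120 N, or if a joint passes its speed limit or range.

### The arm

A 6-joint arm with a two-finger parallel gripper is mounted at the origin on a cart in front of the work surface, level with it; the furniture and walls round the work are solid. World frame = base frame: x ahead of the robot, y to its left, z up, the work surface at z = 0. Lengths are in mm, angles in rad, forces in N, time in s.
With the tool pointing down it reaches from about 350 to 775 mm from the base axis. Payload 7.3 kg.
Tool frame: the origin (TCP) lies between the finger pads; the fingertips stand 17 mm ahead of it and the grasp point (between the pads) lies 2 mm behind it; z points along the fingers, y is the direction in which the jaws open and shut (so a half turn about z gives the same grasp; the last joint's range is limited). The gripper opens to 92 mm and grips with 3 to 60 N. Pads are 19 mm wide; open, the fingers measure 130 mm over their backs; the gripper's body (75 mm by 190 mm) begins 47 mm behind the grasp point.
Start: joints at [-1.325, 0.342, 1.524, -0, 1.275, -0.146], TCP at [200.496, -485.23, 209.641] pointing down, gripper open.
Joint ranges: [-2.53, 2.53], [-0.77, 2.02], [0.04, 2.7], [-1, 4.14], [0.28, 2.66], [-3.11, 3.11]. Speed limits (rad/s): [2.57, 2.57, 3.14, 3.14, 3.14, 3.14].

### API

Orientations are given as [roll, pitch, yaw] about the fixed x, y, z axes, in that order (R = Rz(yaw) Ry(pitch) Rx(roll)).
In Python, from plant import get_obs, capture, get_calibration, close_job gives the robot as it stands.
- The arm moves only by the tool carry_out, never from a script. Its argument "moves" is one flat list of numbers, 7 for each row, row after row: the shift along the tool's x, y, z normalised to -1 to 1, where 1 is 40 cm, then the turn, a rotation vector about the tool's x, y, z normalised to -1 to 1, where 1 is 30 degrees, then the opening, from 0 (shut) to 1 (fully open). A call has exactly 8 rows; each row is the pose to reach, as a shift and turn from the pose measured when the call began, along the tool's axes at that moment; what a row does not reach only later rows make up. A row lasts 1/10 s, in which the tool goes at most 50 mm and 8.59 degrees, less where a joint would pass 70% of its speed; a pose out of reach is approached as far as the arm can. A call with a number of a shift or a turn outside -1 to 1 is refused whole. A call with a gripper value outside its range is refused whole. The fingers move at their own pace and stop on an object; the grip force is fixed at half the most. Time passes only in rows, so rows that repeat a pose let the fingers close, or fill a call up. It gives the time, the measured TCP pose, the force and the opening at its end, in the units of the state.
- get_obs(): the state, without advancing time (a new reading comes with each control period).
- capture(name): name is "scene" or "top" or "wrist"; returns the picture (384x512x3 uint8, red, green, blue); there is no depth.
- get_calibration(name): a dict with "vfov" (degrees; the focal length in pixels is half the picture's height over the tangent of half this angle, whatever the lens; pixels are square), "cx", "cy" (the principal point, pixels), "cam_to_world" (4x4, takes a point from camera to world coordinates). Camera axes: x right, y up, looking along -z (the intrinsics and any distortion apply to the point x, -y, -z); pixel columns grow to the right and rows downward; lengths in mm; the calibration is good to about 2 mm. A picture is of the moment at which its call begins: read the wrist's pose just before it. get_calibration takes no time and is no camera call; for the wrist camera it gives the pose at the moment of the call.
- close_job(): hands the job in, once; it reports no verdict.
The state is a dict: "time": time; "joint_positions": joint angles; "dq": joint speeds; "tau": joint torques, N m; "tool_pos": TCP position; "tcp_rot": TCP orientation; "contact_force": force on the tool from outside, world axes, zero at the start; "moment": the same for the moment, N m; "grip_width": finger opening in mm.
Only numpy, scipy, OpenCV 4.12 (cv2) and the standard library are available. Lean on these libraries where they do the work, as an engineer would, in place of code of your own. Each camera call takes 0.05 s, during which the arm holds its last target.

## Working session

There is one attempt and no reset: what is moved stays moved. The work goes in short steps, Python scripts to look and compute and a tool call to move; the robot and the scene stay as the last step left them, time stands still between calls to the robot, and variables do not carry over. Pictures are saved under pics/ and viewed, and the job is handed in when it is done.

Besides the shell and the picture viewer there is one more tool, called after "Request:" as name(argument=value, ...) on one line, values as JSON. carry_out: Moves the arm, as the interface text tells. Scaled input: -1 to 1 covers 40 cm each way for a shift and 30 degrees each way for a turn. Its arguments: {"type":"object","properties":{"moves":{"type":"array","items":{"type":"number"}}},"required":["moves"]}

```bash
mkdir -p pics; ls; cat > h.py <<'E'
import numpy as np,cv2
from plant import get_obs,capture,get_calibration,close_job
def shot(n,f):
    c=get_calibration(n); im=np.array(capture(n)); cv2.imwrite('pics/'+f,im[:,:,::-1]); np.savez('pics/'+f+'.npz',im=im,**{k:v for k,v in c.items() if not isinstance(v,str)})
    return im,c
E
python3 - <<'E'
from h import *
print(get_obs())
for n in ['scene','top','wrist']:
    im,c=shot(n,n+'0.png'); print(n,c)
E
```

```text
pics
{'time': 0.0, 'joint_positions': array([-1.32499581e+00,  3.42751609e-01,  1.52499595e+00, -9.07878430e-06,
        1.27539573e+00, -1.46004788e-01]), 'dq': array([ 4.65681347e-04, -7.06594562e-04,  6.37217120e-04, -7.11766736e-05,
       -2.41189735e-04, -3.37084821e-04]), 'tau': array([-4.90674047e-04, -4.31242311e+01, -2.44218081e+01,  7.19103660e-02,
        5.59554622e-02, -1.23572936e-04]), 'tool_pos': array([ 200.38661518, -484.79467477,  208.93734099]), 'tcp_rot': array([-3.14005725e+00, -2.17008337e-04,  3.91807790e-01]), 'contact_force': array([-0.85866728, -1.02670635,  0.57403135]), 'moment': array([-0.00180034, -0.00907892,  0.00561576]), 'grip_width': 91.99310704064047}
scene {'vfov': 45.10005224305384, 'cx': 254.3649096652224, 'cy': 193.037614511082, 'cam_to_world': array([[-8.39241057e-01,  3.40977760e-01, -4.23566541e-01,
        -9.01124647e+01],
       [-5.43755166e-01, -5.29390143e-01,  6.51211483e-01,
         9.22923026e+02],
       [-2.18331898e-03,  7.76839909e-01,  6.29694362e-01,
         9.31461999e+02],
       [ 0.00000000e+00,  0.00000000e+00,  0.000
[... 220 characters left out ...]

       [-9.99388535e-01, -2.07239527e-02, -2.81615511e-02,
         1.74875693e+01],
       [-2.87747110e-02,  2.99088757e-02,  9.99138366e-01,
         1.16904526e+03],
       [ 0.00000000e+00,  0.00000000e+00,  0.00000000e+00,
         1.00000000e+00]])}
wrist {'vfov': 62.40077564162453, 'cx': 254.0637643515776, 'cy': 196.47781464717374, 'cam_to_world': array([[ 3.81081746e-01,  8.79027427e-01,  2.86509136e-01,
         2.78254100e+02],
       [-9.24539870e-01,  3.62875044e-01,  1.16394721e-01,
        -4.52312503e+02],
       [-1.65286287e-03, -3.09245023e-01,  9.50980959e-01,
         3.83810016e+02],
       [ 0.00000000e+00,  0.00000000e+00,  0.00000000e+00,
         1.00000000e+00]])}
```

```bash
python3 - <<'E'
import cv2
for n in ['top','scene']:
    im=cv2.imread(f'pics/{n}0.png'); cv2.imwrite(f'pics/{n}0b.png',cv2.resize(im,(800,600),interpolation=cv2.INTER_CUBIC))
E
```

```text
(no output)
```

View pics/top0b.png

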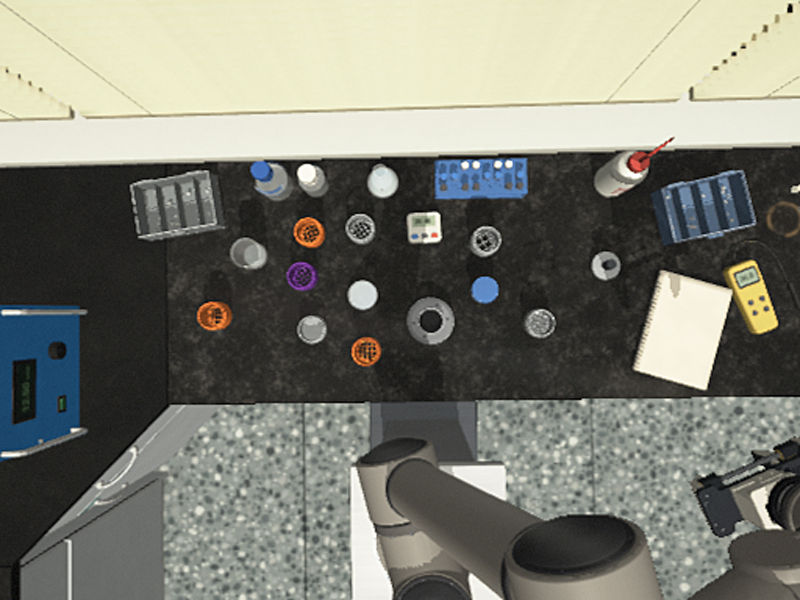

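View pics/scene0b.png

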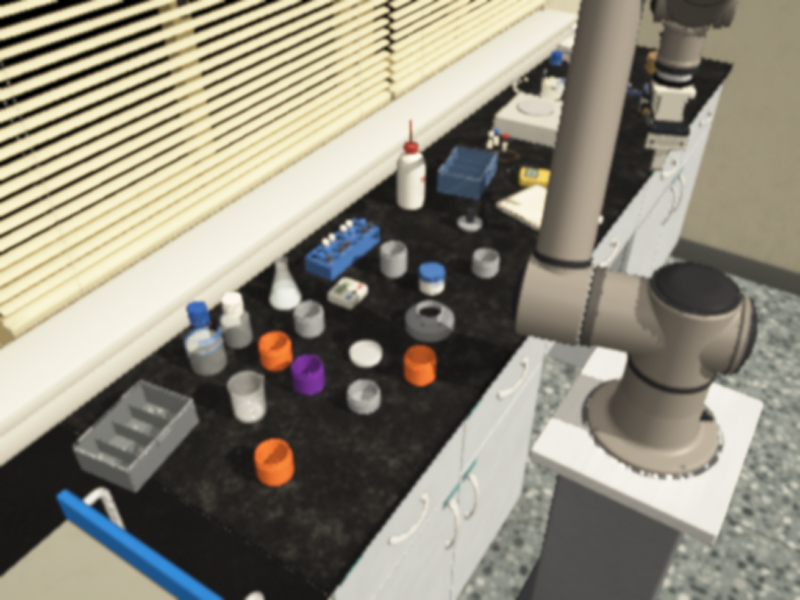

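View pics/wrist0.png

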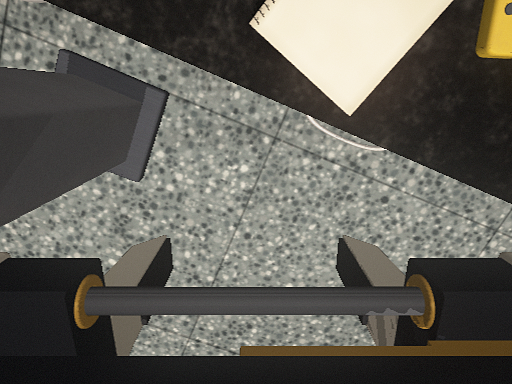

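```bash
python3 - <<'E'
import cv2,numpy as np
im=cv2.imread('pics/top0.png'); s=[]
for x,y in [(312,329),(360,229),(486,240),(540,322),(605,265),(430,320)]:
    x=int(x*.64);y=int(y*.64); s.append(cv2.resize(im[y-20:y+20,x-20:x+20],(260,260),interpolation=cv2.INTER_CUBIC))
cv2.imwrite('pics/crops0.png',np.vstack([np.hstack(s[:3]),np.hstack(s[3:])]))
E
```

```text
(no output)
```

View pics/crops0.png

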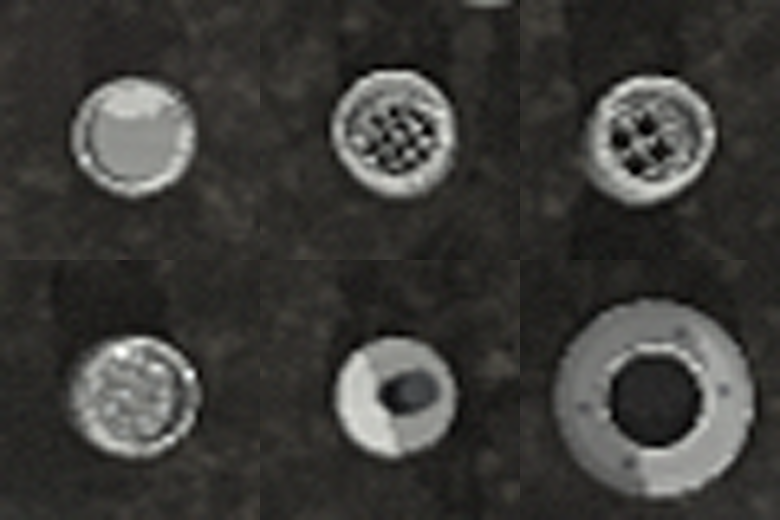

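```bash
cat >> h.py <<'E'
def ray(c,u,v):
    f=192/np.tan(np.radians(float(c['vfov'])/2)); d=np.array([(u-c['cx'])/f,-(v-c['cy'])/f,-1.0]); T=np.array(c['cam_to_world'])
    return T[:3,3],T[:3,:3]@d
def onz(c,u,v,z):
    o,d=ray(c,u,v); return o+d*(z-o[2])/d[2]
def proj(c,p):
    T=np.array(c['cam_to_world']); q=T[:3,:3].T@(np.array(p,float)-T[:3,3]); f=192/np.tan(np.radians(float(c['vfov'])/2))
    return np.array([c['cx']-f*q[0]/q[2], c['cy']+f*q[1]/q[2]])
E
python3 - <<'E'
from h import *
D=np.load('pics/top0.png.npz'); im=D['im']
hsv=cv2.cvtColor(im,cv2.COLOR_RGB2HSV)
m=((hsv[...,2]>85)).astype(np.uint8)
n,l,st,ce=cv2.connectedComponentsWithStats(m)
P=dict(pan=(312,329,18),medium=(360,229,27),coarse=(486,240,31),fine=(540,322,22),lid=(605,265,12),base=(430,320,20),tub=(485,290,24),timer=(423,227,10),dish=(363,294,7),beaker=(248,253,36),orange=(310,232,27),orange2=(366,351,27),flask=(382,180,10),purple=(301,276,27))
for k,(x,y,z) in P.items():
    x*=.64;y*=.64
    # component nearest
    ys,xs=np.nonzero((m>0)); i=np.argmin((xs-x)**2+(ys-y)**2); L=l[ys[i],xs[i]]
    cn,_=cv2.findContours((l==L).astype(np.uint8),cv2.RETR_EXTERNAL,cv2.CHAIN_APPROX_NONE)
    (a,b),(w,h),_=cv2.minAreaRect(cn[0]); r=cv2.minEnclosingCircle(cn[0])
    print(k,np.round((a,b,w,h),1),np.round(onz(D,a,b,z),1),np.round(onz(D,*r[0],z),1),np.round(r[1],1))
E
```

```text
pan [199.  210.5  17.   18. ] [432.7 230.5  18. ] [432.7 230.1  18. ] 9.5
medium [230. 146.  18.  18.] [635.7 126.7  27. ] [634.7 125.8  27. ] 9.9
coarse [310.5 154.   18.   19. ] [ 603.8 -126.8   31. ] [ 602.6 -127.2   31. ] 10.3
fine [345.5 206.5  17.   19. ] [ 436.6 -233.6   22. ] [ 435.7 -233.4   22. ] 9.7
lid [387.5 170.   18.   17. ] [ 549.4 -371.3   12. ] [ 550.2 -370.3   12. ] 9.2
base [275.5 205.   29.   29. ] [445.5 -13.8  20. ] [445.5 -13.8  20. ] 15.2
tub [309.5 185.   16.   17. ] [ 506.6 -122.2   24. ] [ 505.6 -123.4   24. ] 8.9
timer [271.  145.5  20.1  21.6] [636.8  -3.7  10. ] [636.8  -3.5  10. ] 13.2
dish [231.5 188.5  18.4  18.4] [501.1 126.3   7. ] [501.1 126.3   7. ] 9.6
beaker [158.5 162.5  22.6  19.8] [587.4 353.7  36. ] [587.4 353.7  36. ] 12.0
orange [197.5 148.5  19.   19. ] [630.2 230.6  27. ] [629.4 231.   27. ] 10.5
orange2 [234. 225.  18.  18.] [385.2 118.5  27. ] [386.2 118.4  27. ] 9.8
flask [244.6 116.3  19.2  19.7] [733.3  79.4  10. ] [736.   81.3  10. ] 10.9
purple [192.5 176.5  17.   19. ] [541.3 247.9  27. ] [540.1 247.8  27. ] 10.0
```

Request:
carry_out(moves=[0.756,-0.323,0,0,0,0.748,1,0.756,-0.323,0,0,0,0.748,1,0.756,-0.323,0,0,0,0.748,1,0.756,-0.323,0,0,0,0.748,1,0.756,-0.323,0,0,0,0.748,1,0.756,-0.323,0,0,0,0.748,1,0.756,-0.323,0,0,0,0.748,1,0.756,-0.323,0,0,0,0.748,1])

```text
time: 0.95
tool_pos: [432.8, -246.6, 209.1]
tcp_rot: [-3.139, -0.0, 0.005]
contact_force: [0.0, -0.1, 0.4]
grip_width: 91.7
```

```bash
python3 - <<'E'
from h import *
im,c=shot('wrist','w1.png'); print(get_obs()['tool_pos'],proj(c,get_obs()['tool_pos']),proj(c,(436,-233,22)),np.array(c['cam_to_world'])[:3,3])
E
```

```text
[ 431.51115134 -248.35589486  209.01082791] [257.91074778 241.26515512] [243.33239456 166.45403371] [ 517.01203031 -246.09296275  383.87804516]
```

View pics/w1.png

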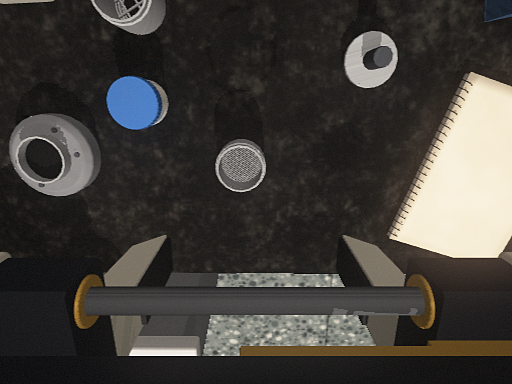

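```bash
cat >> h.py <<'E'
def blob(im,c,u,v,z,th=85,rng=70):
    g=cv2.cvtColor(im,cv2.COLOR_RGB2HSV)[...,2]; m=(g>th).astype(np.uint8)
    n,l,st,ce=cv2.connectedComponentsWithStats(m)
    ys,xs=np.nonzero(m); i=np.argmin((xs-u)**2+(ys-v)**2); L=l[ys[i],xs[i]]
    cn,_=cv2.findContours((l==L).astype(np.uint8),cv2.RETR_EXTERNAL,cv2.CHAIN_APPROX_NONE)
    h=cv2.convexHull(max(cn,key=len)); e=cv2.fitEllipse(h); r=cv2.minEnclosingCircle(h); x,y,w,hh=cv2.boundingRect(h)
    bc=(x+w/2-.5,y+hh/2-.5)
    return dict(ell=np.round(e[0],1),ax=np.round(e[1],1),bb=(x,y,w,hh),pe=np.round(onz(c,*e[0],z),1)[:2],pb=np.round(onz(c,*bc,z),1)[:2])
E
python3 - <<'E'
from h import *
D=np.load('pics/w1.png.npz'); im=D['im']
for k,u,v,z in [('fine',241,165,22),('lid',360,70,12),('coarse',125,15,31),('base',55,170,20),('tub',150,100,24)]: print(k,blob(im,D,u,v,z))
for th in (60,110): print(blob(im,D,241,165,22,th))
E
```

```text
fine {'ell': array([240.4, 165.6]), 'ax': array([50.1, 52.6]), 'bb': (215, 139, 51, 53), 'pe': array([ 437. , -229.6]), 'pb': array([ 437.7, -229.1])}
lid {'ell': array([370.5,  59.1]), 'ax': array([51.6, 58.9]), 'bb': (344, 31, 54, 57), 'pe': array([ 552.7, -370.7]), 'pb': array([ 552.9, -370.7])}
coarse {'ell': array([127.2,   6.3]), 'ax': array([45.9, 79. ]), 'bb': (91, 0, 74, 35), 'pe': array([ 597.6, -120.4]), 'pb': array([ 588.3, -119.6])}
base {'ell': array([ 51.4, 155.3]), 'ax': array([74.1, 92.4]), 'bb': (9, 114, 86, 82), 'pe': array([447.6, -10.3]), 'pb': array([448.5, -10.6])}
tub {'ell': array([136.4, 102.1]), 'ax': array([53.1, 62.8]), 'bb': (106, 76, 63, 54), 'pe': array([ 507.4, -117. ]), 'pb': array([ 507. , -117.6])}
{'ell': array([240.4, 165.4]), 'ax': array([50.7, 53.3]), 'bb': (215, 139, 51, 53), 'pe': array([ 437.3, -229.6]), 'pb': array([ 437.7, -229.1])}
{'ell': array([240.2, 166.8]), 'ax': array([49.1, 50.6]), 'bb': (215, 143, 51, 49), 'pe': array([ 435.5, -229.3]), 'pb': array([ 435.3, -229.1])}
```

Request:
carry_out(moves=[0.03,-0.585,0,0,0,0,1,0.03,-0.585,0,0,0,0,1,0.03,-0.585,0,0,0,0,1,0.03,-0.585,0,0,0,0,1,0.03,-0.585,0,0,0,0,1,0.03,-0.585,0,0,0,0,1,0.03,-0.585,0,0,0,0,1,0.03,-0.585,0,0,0,0,1])

```text
time: 1.8
tool_pos: [442.4, -15.7, 209.3]
tcp_rot: [-3.141, 0.001, 0.003]
contact_force: [0.2, -0.3, 0.1]
grip_width: 91.5
```

```bash
python3 - <<'E'
from h import *
o=get_obs();print(o['tool_pos'],o['tcp_rot'])
im,c=shot('wrist','w2.png'); print(blob(im,c,*proj(c,(446,-12,30)),20),blob(im,c,*proj(c,(446,-12,30)),20,60)); print(proj(c,(446,-12,44)))
E
```

```text
[442.41374849 -15.74052681 209.26727321] [-3.14063227e+00  1.01773843e-03  2.71527640e-03]
{'ell': array([255.3, 165.5]), 'ax': array([17.2, 29.3]), 'bb': (243, 155, 27, 21), 'pe': array([446. , -16.3]), 'pb': array([446.7, -17.1])} {'ell': array([294.2, 171.6]), 'ax': array([415.9, 705.1]), 'bb': (0, 0, 512, 374), 'pe': array([438.9, -62.1]), 'pb': array([420.5, -16.6])}
[251.46827624 170.29687643]
```

View pics/w2.png

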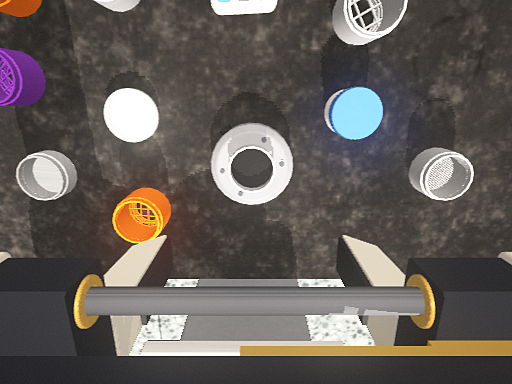

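```bash
python3 - <<'E'
from h import *
D=np.load('pics/w2.png.npz'); im=D['im']
for th in (130,150,170): print(blob(im,D,225,165,20,th),blob(im,D,45,175,18,th))
g=cv2.cvtColor(im,cv2.COLOR_RGB2GRAY)
# socket mouth: dark hole
m=((g<60)).astype(np.uint8); m[:140]=0;m[200:]=0;m[:,:215]=0;m[:,290:]=0
n,l,st,ce=cv2.connectedComponentsWithStats(m); L=l[168,251]; cn,_=cv2.findContours((l==L).astype(np.uint8),0,1)
print(st[L],[cv2.fitEllipse(k) for k in cn if len(k)>10])
cv2.imwrite('pics/sock.png',cv2.resize(im[110:220,195:310,::-1],None,fx=5,fy=5,interpolation=cv2.INTER_CUBIC))
E
```

```text
{'ell': array([251.6, 163.6]), 'ax': array([81.4, 82.5]), 'bb': (210, 123, 83, 82), 'pe': array([448.3, -11.9]), 'pb': array([448.4, -11.2])} {'ell': array([ 45.9, 174.9]), 'ax': array([49.8, 60.7]), 'bb': (16, 150, 61, 51), 'pe': array([433.7, 232.7]), 'pb': array([433.6, 232.6])}
{'ell': array([251.7, 163.8]), 'ax': array([81., 82.]), 'bb': (211, 123, 82, 82), 'pe': array([448.1, -12. ]), 'pb': array([448.4, -11.8])} {'ell': array([ 45.5, 174.7]), 'ax': array([49.4, 59.2]), 'bb': (16, 151, 60, 50), 'pe': array([433.9, 233.1]), 'pb': array([432.9, 233.3])}
{'ell': array([251.6, 164. ]), 'ax': array([80.2, 81.6]), 'bb': (211, 124, 82, 81), 'pe': array([447.9, -11.9]), 'pb': array([447.8, -11.8])} {'ell': array([ 45.1, 174.6]), 'ax': array([49.4, 58.2]), 'bb': (16, 151, 58, 50), 'pe': array([434. , 233.6]), 'pb': array([432.9, 234.5])}
[     0      0    512    384 196514] [((255.5, 191.5), (445.6497497558594, 616.610595703125), 90.0)]
```

View pics/sock.png

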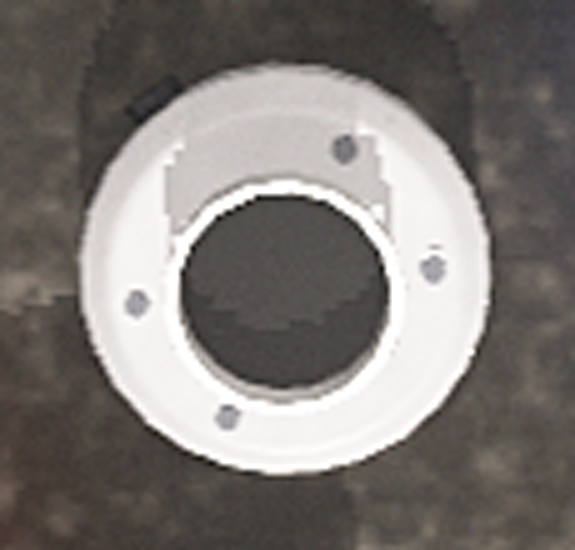

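Request:
carry_out(moves=[-0.023,-0.615,0.1,0,0,0,1,-0.023,-0.615,0.1,0,0,0,1,-0.023,-0.615,0.1,0,0,0,1,-0.023,-0.615,0.1,0,0,0,1,-0.023,-0.615,0.1,0,0,0,1,-0.023,-0.615,0.1,0,0,0,1,-0.023,-0.615,0.1,0,0,0,1,-0.023,-0.615,0.1,0,0,0,1])

```text
time: 2.65
tool_pos: [433.2, 228.7, 169.5]
tcp_rot: [-3.141, 0.001, 0.0]
contact_force: [0.0, 1.1, -0.7]
grip_width: 91.9
```

```bash
python3 - <<'E'
from h import *
o=get_obs();print(o['tool_pos'],o['tcp_rot'])
im,c=shot('wrist','w3.png'); p=proj(c,(433,231,20));print(p)
for th in (100,130,150,170):print(blob(im,c,*p,18,th))
E
```

```text
[433.24639548 228.67054355 169.54887014] [-3.14099528e+00  1.03187672e-03  1.87835030e-04]
[252.6119144  177.29627332]
{'ell': array([254.4, 176.6]), 'ax': array([55. , 56.9]), 'bb': (227, 149, 56, 56), 'pe': array([433.2, 229.1]), 'pb': array([433.3, 229. ])}
{'ell': array([254.4, 176.6]), 'ax': array([54.8, 56.3]), 'bb': (227, 149, 56, 56), 'pe': array([433.3, 229.2]), 'pb': array([433.3, 229. ])}
{'ell': array([254.4, 176.6]), 'ax': array([54.5, 55.9]), 'bb': (227, 149, 56, 56), 'pe': array([433.2, 229.1]), 'pb': array([433.3, 229. ])}
{'ell': array([254.4, 176.9]), 'ax': array([53.6, 55.6]), 'bb': (227, 149, 55, 56), 'pe': array([432.9, 229.1]), 'pb': array([433.3, 229.5])}
```

View pics/w3.png

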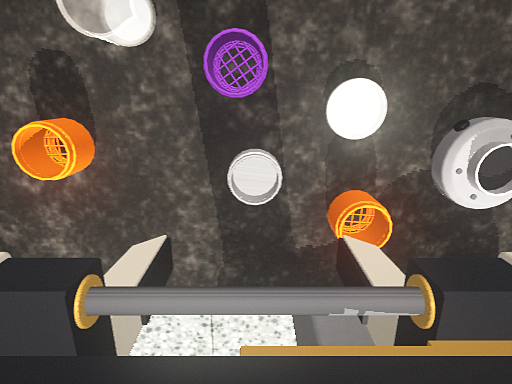

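Request:
carry_out(moves=[0,0,0.369,0,0,0,1,0,0,0.369,0,0,0,1,0,0,0.369,0,0,0,1,0,0,0.369,0,0,0,1,0,0,0.369,0,0,0,0.4,0,0,0.369,0,0,0,0.4,0,0,0.369,0,0,0,0.4,0,0,0.369,0,0,0,0.4])

```text
time: 3.5
tool_pos: [434.4, 229.0, 24.1]
tcp_rot: [-3.14, -0.003, -0.0]
contact_force: [0.2, 0.2, -0.3]
grip_width: 64.4
```

Request:
carry_out(moves=[0,0,0.004,0,0,0,0.4,0,0,0.004,0,0,0,0.4,0,0,0.004,0,0,0,0.4,0,0,0.004,0,0,0,0.4,0,0,0.004,0,0,0,0.4,0,0,0.004,0,0,0,0.4,0,0,0.004,0,0,0,0.4,0,0,0.004,0,0,0,0.4])

```text
time: 4.3
tool_pos: [434.4, 229.0, 22.4]
tcp_rot: [-3.14, -0.003, -0.0]
contact_force: [-0.3, 0.5, -0.0]
grip_width: 36.5
```

```bash
python3 - <<'E'
from h import *
o=get_obs();print(o['tool_pos'],o['tcp_rot'],o['grip_width'])
im,c=shot('wrist','w4.png')
E
```

```text
[434.41769285 229.03945742  22.41288286] [-3.13955766e+00 -2.82451491e-03 -4.51262450e-04] 36.548727602473505
```

View pics/w4.png

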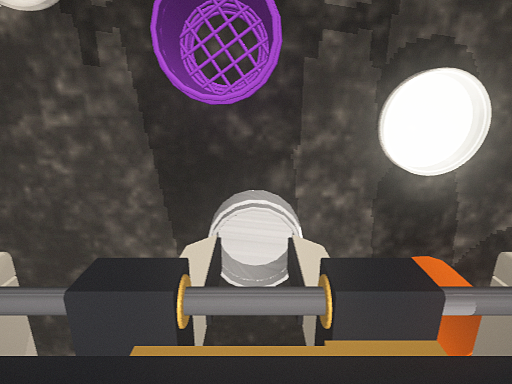

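```bash
python3 - <<'E'
from h import *
D=np.load('pics/w4.png.npz')
for p in [(434,229,36),(434,229,22),(434,229,5),(434+28,229,36),(434-28,229,36),(465,229,36),(434,229+28,29),(434,229-28,29),(434,229+18,22)]: print(p,proj(D,p).round())
im=D['im'][170:310,160:360,::-1]; cv2.imwrite('pics/w4c.png',cv2.resize(im,None,fx=4,fy=4,interpolation=cv2.INTER_CUBIC))
E
```

```text
(434, 229, 36) [255. 250.]
(434, 229, 22) [255. 240.]
(434, 229, 5) [255. 228.]
(462, 229, 36) [255. 204.]
(406, 229, 36) [255. 293.]
(465, 229, 36) [255. 198.]
(434, 257, 29) [208. 245.]
(434, 201, 29) [303. 245.]
(434, 247, 22) [226. 240.]
```

View pics/w4c.png

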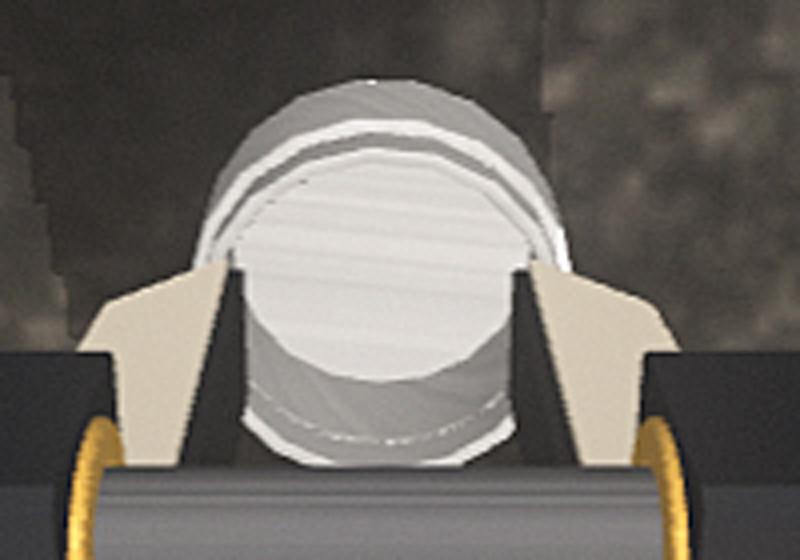

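```bash
python3 - <<'E'
from h import *
im,c=shot('scene','s1.png'); p=proj(c,(433,231,20)).astype(int);print(p, get_obs()['grip_width'],get_obs()['tool_pos'])
x,y=p;cv2.imwrite('pics/s1c.png',cv2.resize(im[y-50:y+50,x-60:x+60,::-1],None,fx=6,fy=6,interpolation=cv2.INTER_CUBIC))
E
```

```text
[231 253] 36.757381763370944 [434.44168766 229.03712157  22.44805947]
```

View pics/s1c.png

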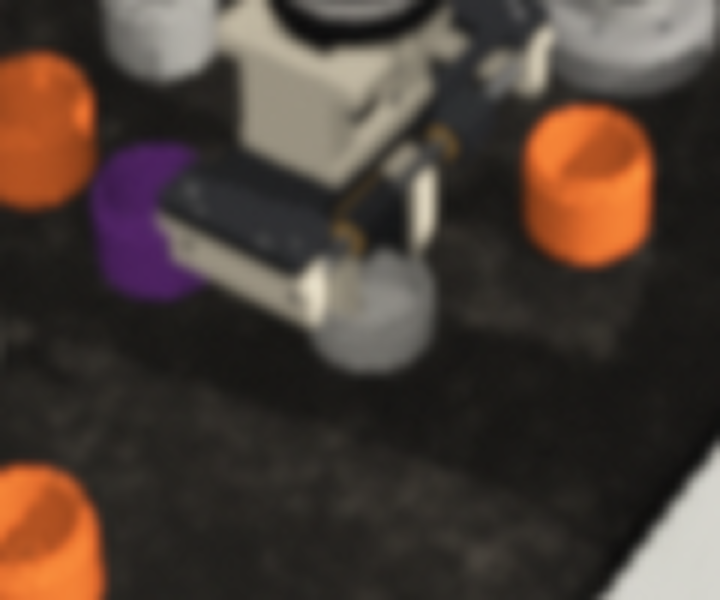

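Request:
carry_out(moves=[0,0,0,0,0,0,0.95,0,0,0,0,0,0,0.95,0,0,0,0,0,0,0.95,0,0,0,0,0,0,0.95,0,0,0,0,0,0,0.95,0,0,0,0,0,0,0.95,0,0,0,0,0,0,0.95,0,0,0,0,0,0,0.95])

```text
time: 5.2
tool_pos: [434.5, 229.0, 22.4]
tcp_rot: [-3.14, -0.003, -0.0]
contact_force: [0.8, -0.7, -0.4]
grip_width: 86.7
```

```bash
python3 - <<'E'
from h import *
im,c=shot('scene','s2.png'); p=proj(c,(433,231,20)).astype(int);print(p, get_obs()['grip_width'],get_obs()['tool_pos'],get_obs()['joint_positions'])
x,y=p;cv2.imwrite('pics/s2c.png',cv2.resize(im[y-50:y+50,x-60:x+60,::-1],None,fx=6,fy=6,interpolation=cv2.INTER_CUBIC))
im,c=shot('wrist','w5.png')
E
```

```text
[231 253] 87.43436524376446 [434.45668564 229.03730751  22.45919747] [3.28273758e-01 5.21444592e-01 1.84711794e+00 1.43138432e-03
 7.69591618e-01 1.89846563e+00]
```

View pics/s2c.png

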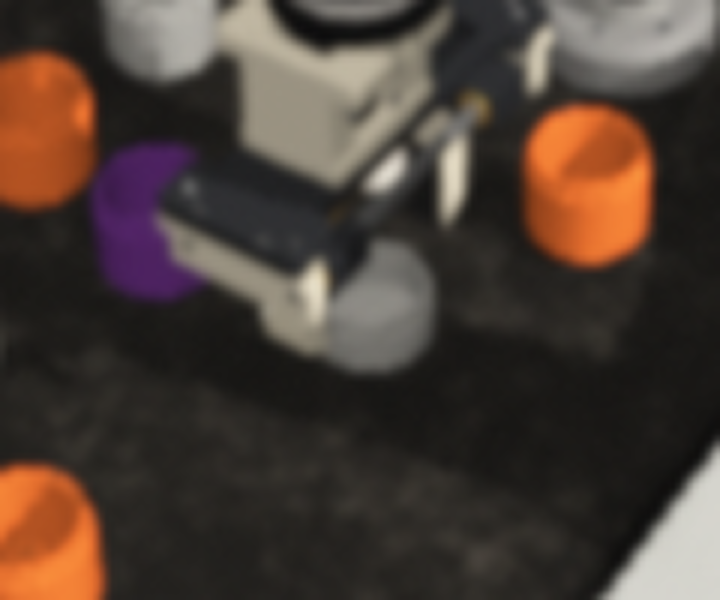

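View pics/w5.png

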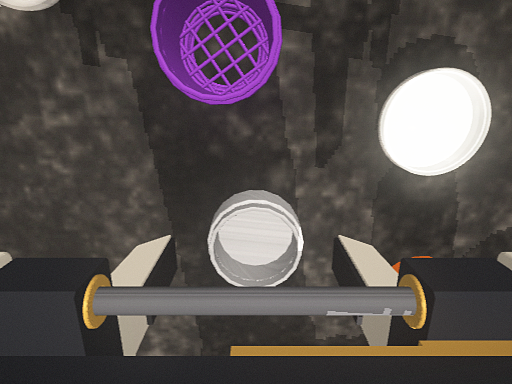

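```bash
python3 - <<'E'
from h import *
D=np.load('pics/s2.png.npz')
for z in (0,10,20,30,40,50): print(z,onz(D,245.2,240.5,z).round())
for p in [(434,180,5),(434,180,39),(434,280,5),(434,280,39)]: q=proj(D,p); print(p,((q-[171,203])*6).round())
E
```

```text
0 [442. 153.  -0.]
10 [436. 162.  10.]
20 [431. 170.  20.]
30 [425. 178.  30.]
40 [419. 186.  40.]
50 [413. 195.  50.]
(434, 180, 5) [427. 258.]
(434, 180, 39) [426. 206.]
(434, 280, 5) [300. 395.]
(434, 280, 39) [296. 342.]
```

Request:
carry_out(moves=[0,0,0.012,0,0,0,1,0,0,0.024,0,0,0,1,0,0,0.036,0,0,0,1,0,0,0.048,0,0,0,1,0,0,0.06,0,0,0,1,0,0,0.06,0,0,0,1,0,0,0.06,0,0,0,1,0,0,0.06,0,0,0,1])

```text
time: 6.1
tool_pos: [434.7, 229.1, -1.4]
tcp_rot: [-3.139, -0.003, -0.0]
contact_force: [0.4, 0.5, -0.6]
grip_width: 91.5
```

```bash
python3 - <<'E'
from h import *
im,c=shot('scene','s3.png'); p=proj(c,(433,231,20)).astype(int);print(p, get_obs()['grip_width'],get_obs()['tool_pos'],get_obs()['contact_force'])
x,y=p;cv2.imwrite('pics/s3c.png',cv2.resize(im[y-50:y+50,x-60:x+60,::-1],None,fx=6,fy=6,interpolation=cv2.INTER_CUBIC))
E
```

```text
[231 253] 91.84254421649675 [434.67600741 229.13736416  -1.36934991] [0.95400331 0.05536094 0.4775417 ]
```

View pics/s3c.png

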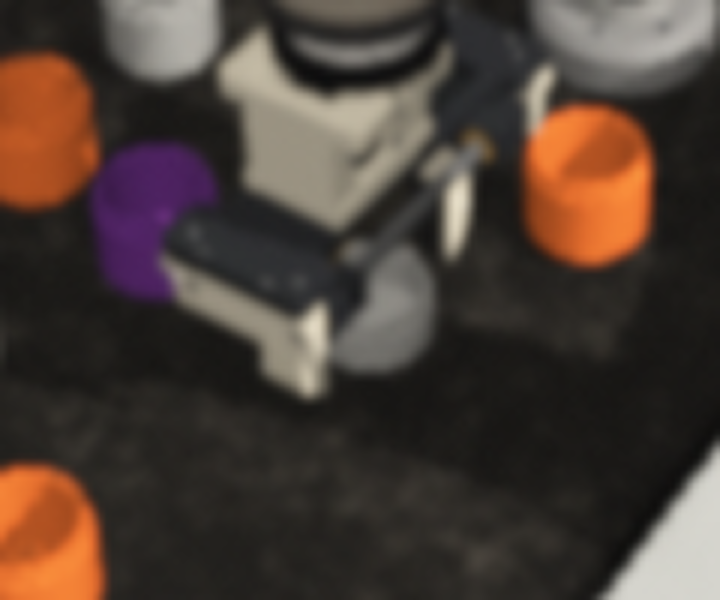

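Request:
carry_out(moves=[0,0,0.008,0,0,0,1,0,0,0.008,0,0,0,0.4,0,0,0.008,0,0,0,0.4,0,0,0.008,0,0,0,0.4,0,0,0.008,0,0,0,0.4,0,0,0.008,0,0,0,0.4,0,0,0.008,0,0,0,0.4,0,0,0.008,0,0,0,0.4])

```text
time: 6.95
tool_pos: [434.7, 229.1, -4.5]
tcp_rot: [-3.139, -0.003, -0.0]
contact_force: [-0.5, -0.6, 0.4]
grip_width: 55.8
```

```bash
python3 - <<'E'
from h import *
im,c=shot('wrist','w6.png'); print(get_obs()['grip_width'],get_obs()['tool_pos'],get_obs()['contact_force'])
E
```

```text
55.941957819821205 [434.73385018 229.154093    -4.51703811] [-0.87147207  0.19881705  0.79176553]
```

View pics/w6.png

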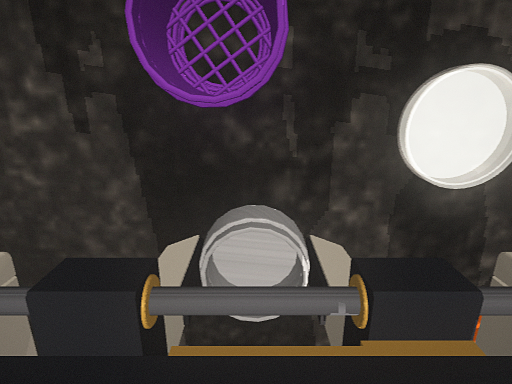

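Request:
carry_out(moves=[0,0,-0.1,0,0,0,0.4,0,0,-0.2,0,0,0,0.4,0,0,-0.26,0,0,0,0.4,0.034,0.12,-0.26,0,0,0,0.4,0.034,0.24,-0.26,0,0,0,0.4,0.034,0.36,-0.26,0,0,0,0.4,0.034,0.48,-0.26,0,0,0,0.4,0.034,0.604,-0.26,0,0,0,0.4])

```text
time: 7.8
tool_pos: [447.4, -14.3, 99.0]
tcp_rot: [-3.139, -0.003, 0.0]
contact_force: [1.1, 0.2, -1.5]
grip_width: 56.1
```

Request:
carry_out(moves=[0,0,0,0,0,0,0.4,0,0,0,0,0,0,0.4,0,0,0,0,0,0,0.4,0,0,0,0,0,0,0.4,0,0,0,0,0,0,0.4,0,0,0,0,0,0,0.4,0,0,0,0,0,0,0.4,0,0,0,0,0,0,0.4])

```text
time: 8.6
tool_pos: [447.4, -14.0, 99.0]
tcp_rot: [-3.139, -0.003, 0.001]
contact_force: [-0.5, 0.1, -1.3]
grip_width: 55.9
```

```bash
python3 - <<'E'
from h import *
im,c=shot('wrist','w7.png'); print(get_obs()['grip_width'],get_obs()['tool_pos'],get_obs()['contact_force'])
im,c=shot('scene','s4.png'); p=proj(c,(447,-12,70)).astype(int);print(p)
x,y=p;cv2.imwrite('pics/s4c.png',cv2.resize(im[y-50:y+50,x-60:x+60,::-1],None,fx=6,fy=6,interpolation=cv2.INTER_CUBIC))
E
```

```text
55.828738005424114 [447.41929141 -14.11850672  98.98972933] [ 0.46223212  0.69227974 -1.55681203]
[274 190]
```

View pics/w7.png

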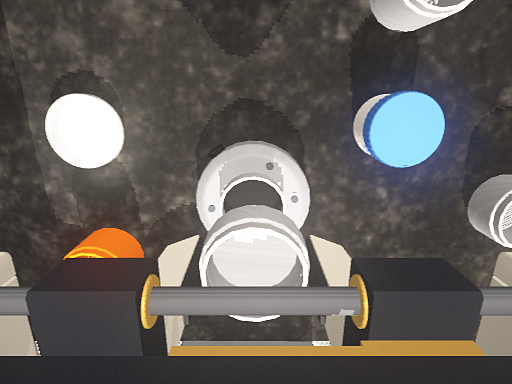

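View pics/s4c.png

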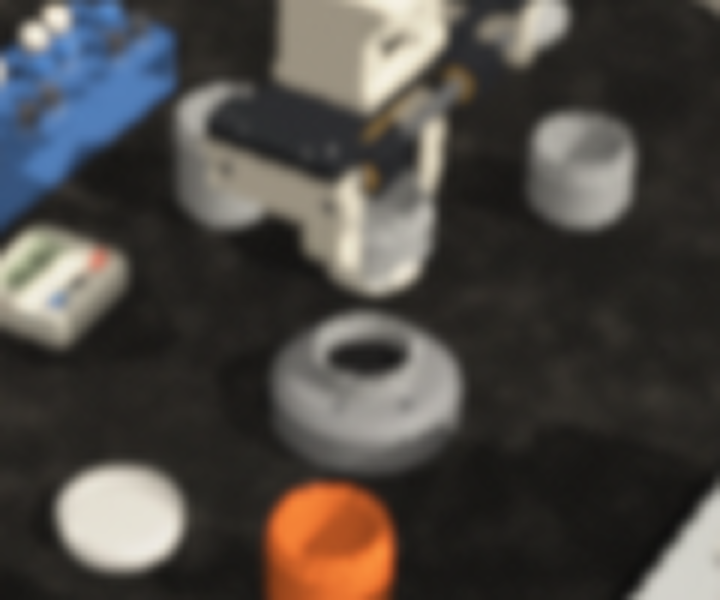

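```bash
python3 - <<'E'
from h import *
D=np.load('pics/w7.png.npz'); im=D['im']
cv2.imwrite('pics/w7c.png',cv2.resize(im[130:330,180:330,::-1],None,fx=4,fy=3,interpolation=cv2.INTER_CUBIC))
for u in (197,310): print(onz(D,u,195,30))
for u in (200.5,309.5): print(onz(D,u,260,132))
E
```

```text
[453.70921294  32.92403874  30.        ]
[453.7693044  -58.32121184  30.        ]
[451.69798411  13.51757677 132.        ]
[451.76910372 -41.32287063 132.        ]
```

View pics/w7c.png

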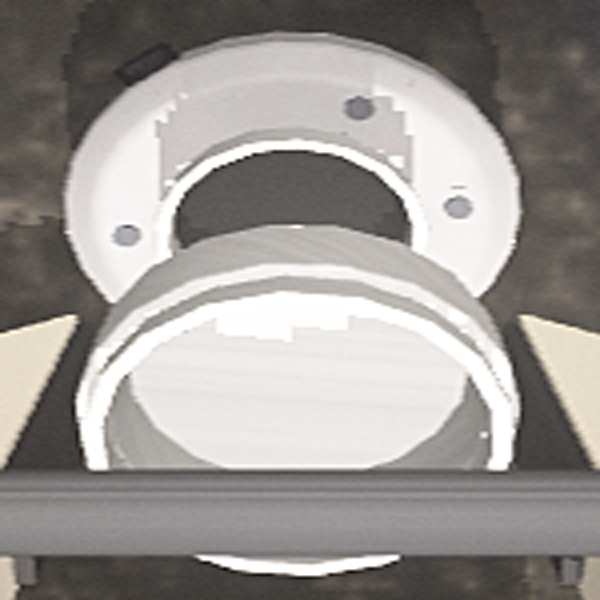

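```bash
python3 - <<'E'
from h import *
D=np.load('pics/w7.png.npz'); im=D['im']
print('sock',onz(D,253,175.7,44)-[26.5,0,0])
print('body lower',onz(D,254,205,112.5)-[28.5,0,0],'upper',onz(D,254,205,132.5)-[28.5,0,0])
print('collar top',onz(D,254,130+264/3,139.5)-[26.5,0,0],'inner',onz(D,254,130+292/3,139.5)-[24,0,0], 'near', onz(D,254,130+575/3,139.5)+[26.5,0,0])
E
```

```text
sock [446.78525547 -12.42268406  44.        ]
body lower [445.69793275 -13.36362517 112.5       ] upper [452.73182756 -13.4220037  132.5       ]
collar top [450.91483382 -13.44092974 139.5       ] inner [448.80144964 -13.43982289 139.5       ] near [447.05305363 -13.42728734 139.5       ]
```

Request:
carry_out(moves=[0,-0.003,0.05,0,0,0,0.4,0,-0.003,0.1,0,0,0,0.4,0,-0.003,0.12,0,0,0,0.4,0,-0.003,0.132,0,0,0,0.4,0,-0.003,0.142,0,0,0,0.4,0,-0.003,0.151,0,0,0,0.4,0,-0.003,0.16,0,0,0,0.4,0,-0.003,0.166,0,0,0,0.4])

```text
time: 9.5
tool_pos: [447.8, -12.9, 32.6]
tcp_rot: [-3.139, -0.004, 0.0]
contact_force: [-1.0, 0.2, -1.1]
grip_width: 56.1
```

```bash
python3 - <<'E'
from h import *
print(get_obs()['grip_width'],get_obs()['tool_pos'],get_obs()['contact_force'],get_obs()['moment'])
im,c=shot('scene','s5.png'); p=proj(c,(447,-12,50)).astype(int);print(p)
x,y=p;cv2.imwrite('pics/s5c.png',cv2.resize(im[y-50:y+50,x-60:x+60,::-1],None,fx=6,fy=6,interpolation=cv2.INTER_CUBIC))
E
```

```text
56.141844971921806 [447.80837701 -12.90443743  32.5998473 ] [-0.99896559  0.24658676 -1.12464268] [ 0.03768336  0.01164663 -0.00395121]
[274 195]
```

View pics/s5c.png

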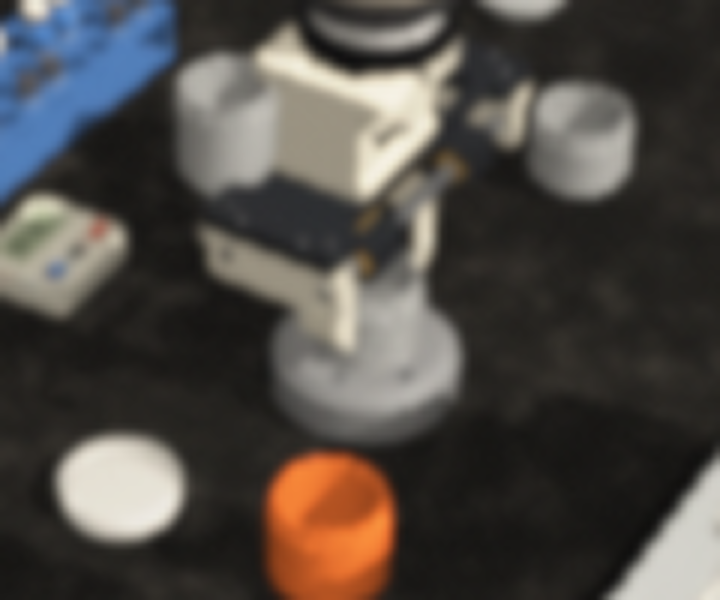

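Request:
carry_out(moves=[0,0,0.003,0,0,0,0.4,0,0,0.005,0,0,0,0.4,0,0,0.006,0,0,0,0.4,0,0,0.007,0,0,0,0.4,0,0,0.007,0,0,0,0.4,0,0,0.007,0,0,0,0.4,0,0,0.007,0,0,0,0.4,0,0,0.007,0,0,0,0.4])

```text
time: 10.35
tool_pos: [447.7, -12.9, 30.4]
tcp_rot: [-3.139, -0.004, 0.0]
contact_force: [-2.9, 0.3, 9.4]
grip_width: 55.9
```

Request:
carry_out(moves=[0,0,-0.002,0,0,0,0.95,0,0,-0.002,0,0,0,0.95,0,0,-0.002,0,0,0,0.95,0,0,-0.002,0,0,0,0.95,0,0,-0.002,0,0,0,0.95,0,0,-0.05,0,0,0,0.95,0,0,-0.15,0,0,0,1,0,0,-0.27,0,0,0,1])

```text
time: 11.15
tool_pos: [445.9, -12.9, 138.4]
tcp_rot: [-3.139, 0.0, 0.0]
contact_force: [1.9, -0.2, 1.4]
grip_width: 91.8
```

```bash
python3 - <<'E'
from h import *
print(get_obs()['grip_width'],get_obs()['tool_pos'],get_obs()['contact_force'],get_obs()['moment'])
im,c=shot('wrist','w8.png')
cv2.imwrite('pics/w8c.png',cv2.resize(im[100:260,160:350,::-1],None,fx=4,fy=3.7,interpolation=cv2.INTER_CUBIC))
E
```

```text
91.75900151128893 [445.94784329 -12.86478972 138.40227223] [ 1.90734413 -0.18095645  1.39945545] [-0.01476478 -0.05670963 -0.00842583]
```

View pics/w8c.png

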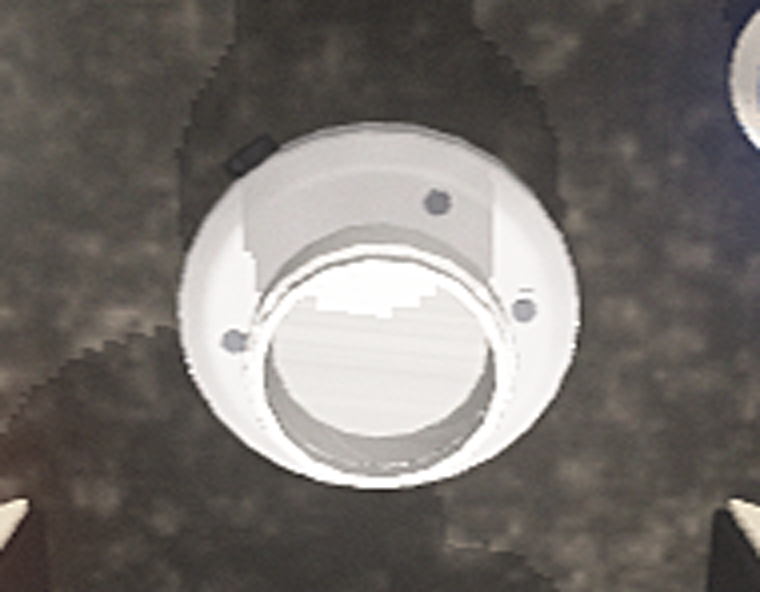

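```bash
python3 - <<'E'
from h import *
D=np.load('pics/w8.png.npz')
a=onz(D,254.5,165.7,71);b=onz(D,254.5,231.6,71);print(a,b,(a+b)/2, onz(D,222.5,195,71),onz(D,288.75,195,71))
a=onz(D,254.5,100+258/3.7,71);b=onz(D,254.5,100+475/3.7,71);print((a+b)/2,a-b)
E
```

```text
[476.50004081 -12.34738812  71.        ] [420.51015828 -12.33629094  71.        ] [448.50509955 -12.34183953  71.        ] [452.52949884  13.33365401  71.        ] [452.55307718 -39.80421149  71.        ]
[448.35883476 -12.34181054  71.        ] [ 4.98585753e+01 -9.88195698e-03  0.00000000e+00]
```

Request:
carry_out(moves=[-0.023,0.545,-0.18,0,0,0,1,-0.023,0.545,-0.18,0,0,0,1,-0.023,0.545,-0.18,0,0,0,1,-0.023,0.545,-0.18,0,0,0,1,-0.023,0.545,-0.18,0,0,0,1,-0.023,0.545,-0.18,0,0,0,1,-0.023,0.545,-0.18,0,0,0,1,-0.023,0.545,-0.18,0,0,0,1])

```text
time: 12.0
tool_pos: [440.2, -230.4, 217.4]
tcp_rot: [-3.14, -0.013, 0.001]
contact_force: [-0.1, -0.4, 0.6]
grip_width: 91.7
```

```bash
python3 - <<'E'
from h import *
o=get_obs();print(o['tool_pos'],o['tcp_rot'])
im,c=shot('wrist','w9.png'); p=proj(c,(437,-231,22));print(p)
for th in (60,85,110,130,150):print(blob(im,c,*p,22,th))
E
```

```text
[ 440.2076535  -230.36048994  217.41944266] [-3.14007740e+00 -1.25102979e-02  1.39093552e-03]
[255.44519484 172.13539277]
{'ell': array([254.6, 172. ]), 'ax': array([49.4, 51.5]), 'bb': (230, 147, 50, 51), 'pe': array([ 437.1, -230. ]), 'pb': array([ 437.2, -229.9])}
{'ell': array([254.8, 172.4]), 'ax': array([48.7, 50.9]), 'bb': (230, 147, 50, 51), 'pe': array([ 436.7, -230.2]), 'pb': array([ 437.2, -229.9])}
{'ell': array([254.6, 173.4]), 'ax': array([47.5, 49. ]), 'bb': (230, 150, 50, 48), 'pe': array([ 435.4, -230. ]), 'pb': array([ 435.3, -229.9])}
{'ell': array([254.5, 173.5]), 'ax': array([47.4, 48.6]), 'bb': (230, 150, 50, 48), 'pe': array([ 435.4, -229.9]), 'pb': array([ 435.3, -229.9])}Traceback (most recent call last):
  File "<stdin>", line 4, in <module>
  File "h.py", line 19, in blob
    h=cv2.convexHull(max(cn,key=len)); e=cv2.fitEllipse(h); r=cv2.minEnclosingCircle(h); x,y,w,hh=cv2.boundingRect(h)
                                         ~~~~~~~~~~~~~~^^^
cv2.error: OpenCV(4.12.0) /io/opencv/modules/imgproc/src/shapedescr.cpp:361: error: (-201:Incorrect size of input array) There should be at least 5 points to fit the ellipse in function 'fitEllipseNoDirect'
```

View pics/w9.png

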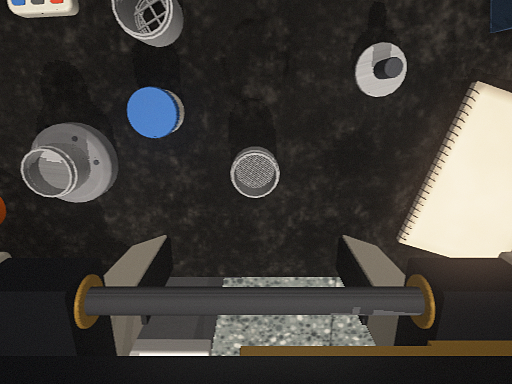

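Request:
carry_out(moves=[-0.0125,0,0.12,0,-0.024,0,1,-0.0125,0,0.24,0,-0.024,0,1,-0.0125,0,0.36,0,-0.024,0,1,-0.0125,0,0.393,0,-0.024,0,1,-0.0125,0,0.393,0,-0.024,0,1,-0.0125,0,0.393,0,-0.024,0,1,-0.0125,0,0.393,0,-0.024,0,1,-0.0125,0,0.393,0,-0.024,0,1])

```text
time: 12.85
tool_pos: [438.1, -230.3, 61.6]
tcp_rot: [3.141, -0.002, 0.002]
contact_force: [-0.3, 0.1, -0.1]
grip_width: 91.9
```

```bash
python3 - <<'E'
from h import *
o=get_obs();print(o['tool_pos'],o['tcp_rot'])
im,c=shot('wrist','w10.png'); p=proj(c,(437,-230,22));print(p)
for th in (60,75,85,110):print(blob(im,c,*p,22,th))
E
```

```text
[ 438.12268953 -230.34289733   61.63208126] [ 3.14122160e+00 -2.29380061e-03  2.40283190e-03]
[254.4945119 216.9161126]
{'ell': array([287.6, 160.6]), 'ax': array([444.4, 738.9]), 'bb': (0, 0, 512, 357), 'pe': array([ 478.5, -252.6]), 'pb': array([ 466.2, -230.6])}
{'ell': array([351.8, 185.6]), 'ax': array([384.1, 791.8]), 'bb': (0, 0, 512, 356), 'pe': array([ 460.8, -298.4]), 'pb': array([ 466.5, -230.6])}
{'ell': array([350.1, 186.8]), 'ax': array([388.8, 749.4]), 'bb': (14, 0, 498, 356), 'pe': array([ 459.9, -297.3]), 'pb': array([ 466.5, -235.5])}
{'ell': array([263.7, 227.2]), 'ax': array([ 91.8, 114.1]), 'bb': (213, 174, 103, 106), 'pe': array([ 428.9, -236.8]), 'pb': array([ 429.5, -237. ])}
```

View pics/w10.png

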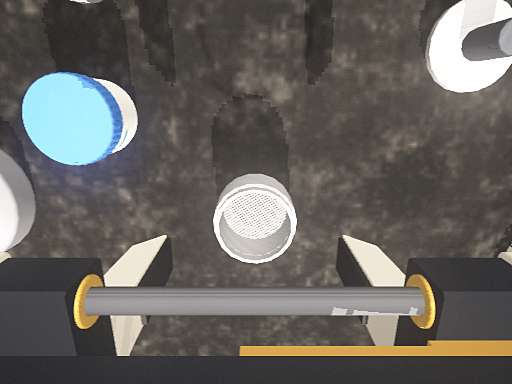

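```bash
python3 - <<'E'
from h import *
D=np.load('pics/w10.png.npz')
print(onz(D,255,263,45)+[26.5,0,0],onz(D,255,174.5,9)-[28.5,0,0])
E
```

```text
[ 438.90580572 -230.3627383    45.        ] [ 436.94850069 -230.33434431    9.        ]
```

Request:
carry_out(moves=[0,0,0.1,0,0,0,1,0,0,0.14,0,0,0,1,0,0,0.16,0,0,0,1,0,0,0.161,0,0,0,0.4,0,0,0.161,0,0,0,0.4,0,0,0.161,0,0,0,0.4,0,0,0.161,0,0,0,0.4,0,0,0.161,0,0,0,0.4])

```text
time: 13.7
tool_pos: [438.4, -230.6, -2.3]
tcp_rot: [3.141, -0.003, 0.002]
contact_force: [-1.3, -1.1, -0.4]
grip_width: 56.4
```

Request:
carry_out(moves=[0,0,0,0,0,0,0.4,0,0,0,0,0,0,0.4,0,0,0,0,0,0,0.4,0,0,-0.05,0,0,0,0.4,0,0,-0.15,0,0,0,0.4,0,0,-0.25,0,0,0,0.4,0,0,-0.32,0,0,0,0.4,0,0,-0.32,0,0,0,0.4])

```text
time: 14.5
tool_pos: [440.0, -231.9, 129.4]
tcp_rot: [3.136, -0.009, 0.002]
contact_force: [0.3, 0.8, -1.1]
grip_width: 55.8
```

Request:
carry_out(moves=[0.019,-0.12,0,0,-0.012,0,0.4,0.019,-0.24,0,0,-0.012,0,0.4,0.019,-0.36,0,0,-0.012,0,0.4,0.019,-0.48,0,0,-0.012,0,0.4,0.019,-0.548,0,0,-0.012,0,0.4,0.019,-0.548,0,0,-0.012,0,0.4,0.019,-0.548,0,0,-0.012,0,0.4,0.019,-0.548,0,0,-0.012,0,0.4])

```text
time: 15.3
tool_pos: [447.0, -13.4, 127.7]
tcp_rot: [3.136, -0.002, 0.002]
contact_force: [-0.0, -0.4, -2.1]
grip_width: 55.8
```

```bash
python3 - <<'E'
from h import *
o=get_obs();print(o['tool_pos'],o['tcp_rot'])
im,c=shot('wrist','w11.png')
cv2.imwrite('pics/w11c.png',cv2.resize(im[130:330,180:330,::-1],None,fx=4,fy=3,interpolation=cv2.INTER_CUBIC))
E
```

```text
[446.97258008 -13.42529743 127.72667074] [ 3.13586899e+00 -2.16384416e-03  1.66248618e-03]
```

View pics/w11c.png

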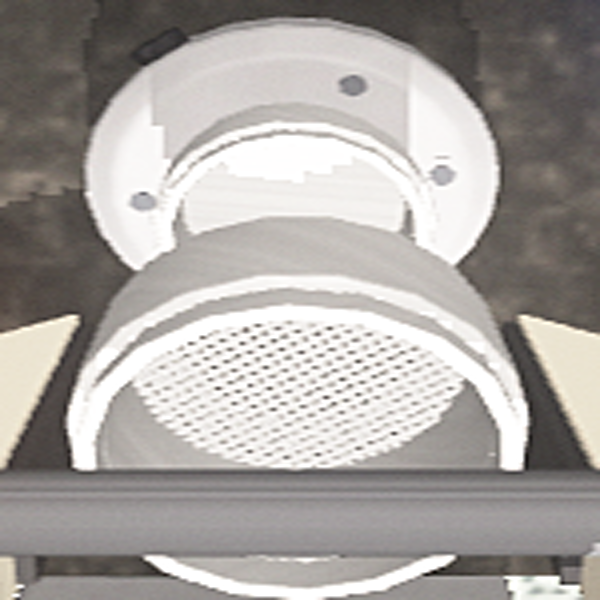

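Request:
carry_out(moves=[0.001,-0.001,0.06,0.01,0,0,0.4,0.001,-0.001,0.11,0.01,0,0,0.4,0.001,-0.001,0.13,0.01,0,0,0.4,0.001,-0.001,0.14,0.01,0,0,0.4,0.001,-0.001,0.15,0.01,0,0,0.4,0.001,-0.001,0.158,0.01,0,0,0.4,0.001,-0.001,0.166,0.01,0,0,0.4,0.001,-0.001,0.169,0.01,0,0,0.4])

```text
time: 16.15
tool_pos: [447.7, -13.6, 60.3]
tcp_rot: [3.141, -0.003, 0.001]
contact_force: [-0.1, -0.1, -1.6]
grip_width: 55.8
```

Request:
carry_out(moves=[0,-0.001,0.003,0,0,0,0.4,0,-0.001,0.004,0,0,0,0.4,0,-0.001,0.005,0,0,0,0.4,0,-0.001,0.006,0,0,0,0.4,0,-0.001,0.006,0,0,0,0.4,0,-0.001,0.006,0,0,0,0.4,0,-0.001,0.006,0,0,0,0.4,0,-0.001,0.006,0,0,0,0.4])

```text
time: 16.95
tool_pos: [448.0, -13.4, 59.5]
tcp_rot: [3.14, -0.004, 0.001]
contact_force: [-5.7, -0.1, 15.6]
grip_width: 55.6
```

Request:
carry_out(moves=[0,0,-0.003,0,0,0,0.95,0,0,-0.003,0,0,0,0.95,0,0,-0.003,0,0,0,0.95,0,0,-0.003,0,0,0,0.95,0,0,-0.003,0,0,0,0.95,0,0,-0.05,0,0,0,0.95,0,0,-0.15,0,0,0,1,0,0,-0.27,0,0,0,1])

```text
time: 17.75
tool_pos: [446.2, -13.0, 167.4]
tcp_rot: [3.141, 0.0, 0.001]
contact_force: [0.3, -1.4, 0.8]
grip_width: 91.8
```

```bash
python3 - <<'E'
from h import *
o=get_obs();print(o['tool_pos'],o['tcp_rot'])
im,c=shot('wrist','w12.png')
cv2.imwrite('pics/w12c.png',cv2.resize(im[100:260,160:350,::-1],None,fx=4,fy=3.7,interpolation=cv2.INTER_CUBIC))
E
```

```text
[446.24746721 -13.00640332 167.37804031] [3.14128878e+00 1.92845080e-04 1.31644289e-03]
```

View pics/w12c.png

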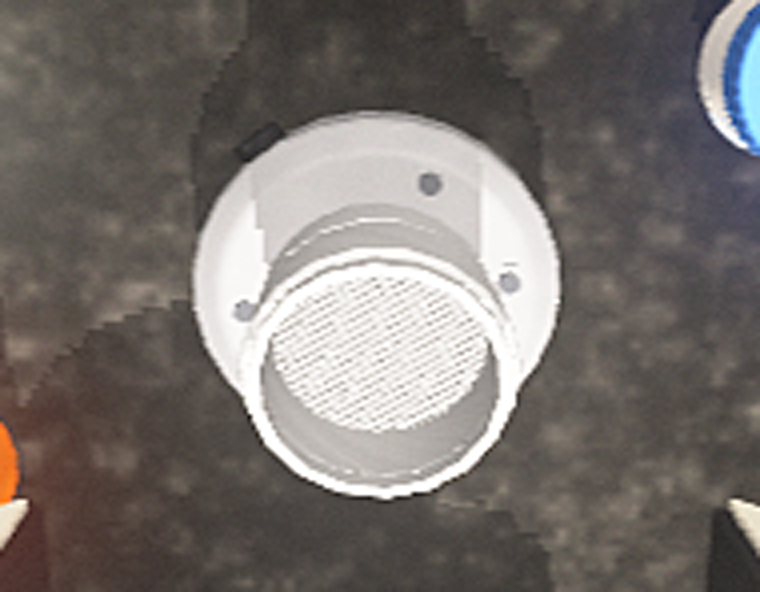

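Request:
carry_out(moves=[0.472,-0.348,-0.1,0,0,0,1,0.472,-0.348,-0.1,0,0,0,1,0.472,-0.348,-0.1,0,0,0,1,0.472,-0.348,-0.1,0,0,0,1,0.472,-0.348,-0.1,0,0,0,1,0.472,-0.348,-0.1,0,0,0,1,0.472,-0.348,-0.1,0,0,0,1,0.472,-0.348,-0.1,0,0,0,1])

```text
time: 18.6
tool_pos: [637.8, 125.3, 217.1]
tcp_rot: [3.138, -0.012, 0.001]
contact_force: [0.6, -0.5, -0.2]
grip_width: 91.8
```

```bash
python3 - <<'E'
from h import *
o=get_obs();print(o['tool_pos'],o['tcp_rot'])
im,c=shot('wrist','w13.png'); p=proj(c,(635,126,22));print(p)
E
```

```text
[637.81010647 125.27597023 217.06280402] [ 3.13803826e+00 -1.22481357e-02  1.29237970e-03]
[253.47617034 171.85714205]
```

View pics/w13.png

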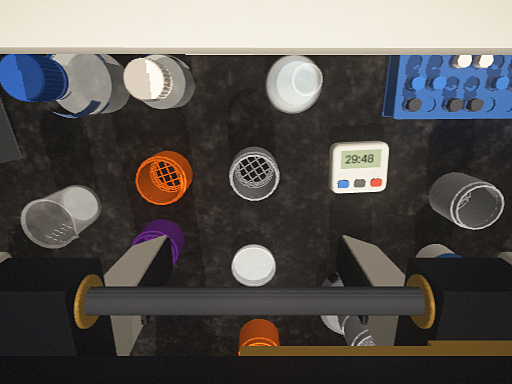

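```bash
python3 - <<'E'
from h import *
D=np.load('pics/w13.png.npz');im=D['im']
print(onz(D,255,200,54)+[26.5,0,0],onz(D,230,175,50),onz(D,280,175,50))
for th in (85,100,120): print(blob(im,D,255,175,27,th))
E
```

```text
[636.48027516 124.33742383  54.        ] [637.84976107 152.07975492  50.        ] [637.83057563  96.60499387  50.        ]
{'ell': array([253.8, 173.8]), 'ax': array([50. , 53.7]), 'bb': (229, 147, 51, 54), 'pe': array([633.7, 125.6]), 'pb': array([634.2, 125.4])}
{'ell': array([253.8, 175.6]), 'ax': array([49.2, 50.2]), 'bb': (229, 151, 51, 50), 'pe': array([631.6, 125.6]), 'pb': array([631.7, 125.4])}
{'ell': array([253.9, 175.7]), 'ax': array([48.6, 49.9]), 'bb': (229, 152, 50, 49), 'pe': array([631.5, 125.5]), 'pb': array([631.1, 126. ])}
```

Request:
carry_out(moves=[-0.006,0,0.12,0.007,-0.024,0,1,-0.006,0,0.24,0.007,-0.024,0,1,-0.006,0,0.32,0.007,-0.024,0,1,-0.006,0,0.34,0.007,-0.024,0,1,-0.006,0,0.34,0.007,-0.024,0,1,-0.006,0,0.34,0.007,-0.024,0,1,-0.006,0,0.34,0.007,-0.024,0,1,-0.006,0,0.34,0.007,-0.024,0,1])

```text
time: 19.45
tool_pos: [638.1, 124.7, 83.5]
tcp_rot: [-3.141, -0.004, 0.001]
contact_force: [0.1, 0.5, 0.4]
grip_width: 91.3
```

```bash
python3 - <<'E'
from h import *
o=get_obs();print(o['tool_pos'],o['tcp_rot'])
im,c=shot('wrist','w14.png'); p=proj(c,(635,126,22));print(p)
E
```

```text
[638.14771461 124.67761749  83.46709916] [-3.14113261e+00 -3.58401313e-03  9.08852615e-04]
[253.28267188 209.23772283]
```

View pics/w14.png

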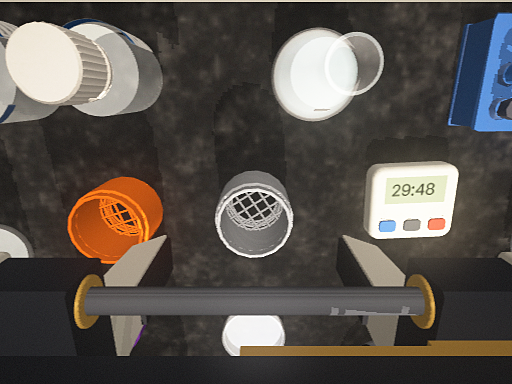

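```bash
python3 - <<'E'
from h import *
D=np.load('pics/w14.png.npz');im=D['im']
print(onz(D,255,255.5,54)+[26.5,0,0],onz(D,255,171.5,9)-[28.5,0,0],onz(D,255,171.5,47)-[28.5,0,0],onz(D,215.5,210,50),onz(D,293,210,50))
E
```

```text
[637.74573166 124.67809919  54.        ] [634.11649156 124.63717989   9.        ] [643.11653733 124.72276923  47.        ] [644.6878045  152.37472593  50.        ] [644.7074463   98.08680006  50.        ]
```

Request:
carry_out(moves=[-0.006,0,0.1,0,-0.007,0,0.88,-0.006,0,0.17,0,-0.007,0,0.88,-0.006,0,0.2,0,-0.007,0,0.88,-0.006,0,0.21,0,-0.007,0,0.88,-0.006,0,0.21,0,-0.007,0,0.4,-0.006,0,0.21,0,-0.007,0,0.4,-0.006,0,0.21,0,-0.007,0,0.4,-0.006,0,0.21,0,-0.007,0,0.4])

```text
time: 20.3
tool_pos: [636.6, 124.8, 0.4]
tcp_rot: [-3.141, -0.001, 0.001]
contact_force: [0.2, -0.6, 3.5]
grip_width: 57.3
```

Request:
carry_out(moves=[0,0,0,0,0,0,0.4,0,0,0,0,0,0,0.4,0,0,0,0,0,0,0.4,0,0,0,0,0,0,0.4,0,0,0,0,0,0,0.4,0,0,0,0,0,0,0.4,0,0,0,0,0,0,0.4,0,0,0,0,0,0,0.4])

```text
time: 21.1
tool_pos: [636.5, 124.8, 0.4]
tcp_rot: [-3.141, -0.001, 0.001]
contact_force: [-0.6, -0.5, 0.8]
grip_width: 57.3
```

```bash
python3 - <<'E'
from h import *
o=get_obs();print(o['tool_pos'],o['tcp_rot'],o['grip_width'])
im,c=shot('wrist','w15.png')
cv2.imwrite('pics/w15c.png',cv2.resize(im[130:350,180:330,::-1],None,fx=4,fy=2.7,interpolation=cv2.INTER_CUBIC))
E
```

```text
[6.36544567e+02 1.24784541e+02 4.30836567e-01] [-3.14105761e+00 -1.41761622e-03  9.90891699e-04] 57.30830424220613
```

View pics/w15c.png

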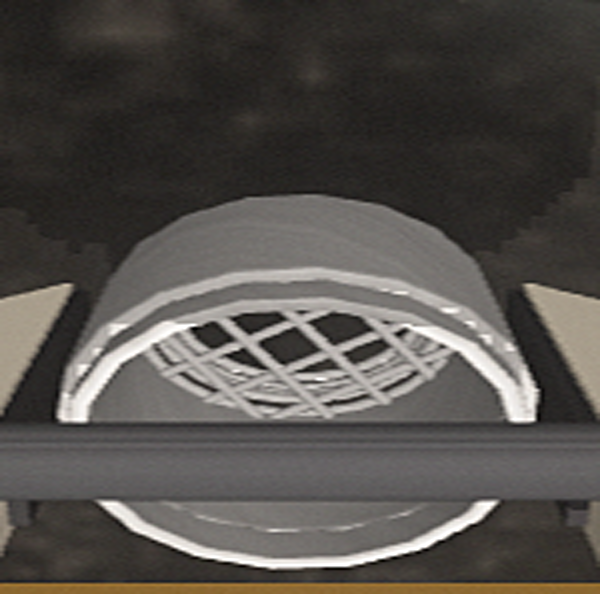

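```bash
python3 - <<'E'
from h import *
D=np.load('pics/w15.png.npz')
print(onz(D,254,130+568/2.7,54)+[26.5,0,0],onz(D,254,130+195/2.7,9)-[28.5,0,0])
D=np.load('pics/w11.png.npz') #fine in hand: tcp 447,127.7; bottom at 130.2
print(onz(D,254,130+597/3,175.2)+[26.5,0,0],onz(D,254,130+215/3,139.2)-[28.5,0,0])
D=np.load('pics/w7.png.npz')
print(onz(D,254,130+575/3,139.5)+[26.5,0,0],onz(D,254,130+226/3,112.5)-[28.5,0,0])
E
```

```text
[636.36984638 125.41997042  54.        ] [634.76376059 125.47467452   9.        ]
[448.05055753 -12.49662562 175.2       ] [446.48748968 -12.64385155 139.2       ]
[447.05305363 -13.42728734 139.5       ] [445.50713669 -13.36357939 112.5       ]
```

Request:
carry_out(moves=[0,0,-0.05,0,0,0,0.4,0,0,-0.15,0,0,0,0.4,0,0,-0.25,0,0,0,0.4,0,0,-0.35,0,0,0,0.4,0,0,-0.39,0,0,0,0.4,0,0,-0.39,0,0,0,0.4,0,0,-0.39,0,0,0,0.4,0,0,-0.39,0,0,0,0.4])

```text
time: 21.95
tool_pos: [635.2, 124.6, 154.1]
tcp_rot: [-3.141, 0.002, 0.001]
contact_force: [-1.2, 0.4, -1.3]
grip_width: 57.3
```

Request:
carry_out(moves=[-0.094,0.069,0,0,0.003,0,0.4,-0.188,0.138,0,0,0.003,0,0.4,-0.28,0.206,0,0,0.003,0,0.4,-0.375,0.275,0,0,0.003,0,0.4,-0.468,0.344,0,0,0.003,0,0.4,-0.468,0.344,0,0,0.003,0,0.4,-0.468,0.344,0,0,0.003,0,0.4,-0.468,0.344,0,0,0.003,0,0.4])

```text
time: 22.75
tool_pos: [448.7, -13.0, 154.1]
tcp_rot: [-3.141, 0.001, 0.001]
contact_force: [0.8, 1.0, -0.8]
grip_width: 57.4
```

```bash
python3 - <<'E'
from h import *
o=get_obs();print(o['tool_pos'],o['tcp_rot'],o['grip_width'])
im,c=shot('wrist','w16.png')
cv2.imwrite('pics/w16c.png',cv2.resize(im[130:350,180:330,::-1],None,fx=4,fy=2.7,interpolation=cv2.INTER_CUBIC))
E
```

```text
[448.74353403 -12.99080633 154.11289472] [-3.14109368e+00  1.06824576e-03  1.03381198e-03] 57.38647270125443
```

View pics/w16c.png

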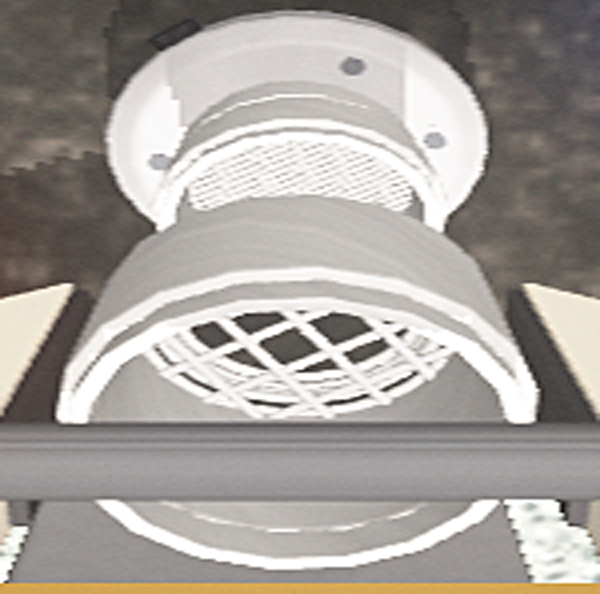

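```bash
python3 - <<'E'
from h import *
D=np.load('pics/w16.png.npz')
zb=154.1-.4
print([onz(D,u,185,105)[1] for u in (180+163/4,180+447/4)],[onz(D,u,270,zb+47)[1] for u in (180+58/4,180+537/4)])
print('far collar fine',onz(D,256,130+121/2.7,107)-[26.5,0,0], 'near med',onz(D,254,130+568/2.7,zb+54)+[26.5,0,0],onz(D,254,130+195/2.7,zb+9)-[28.5,0,0])
E
```

```text
[np.float64(12.169788638542714), np.float64(-39.939259175678565)] [np.float64(15.030657817347889), np.float64(-40.041808243550314)]
far collar fine [450.56034756 -13.67686722 107.        ] near med [448.63806535 -12.34980355 207.7       ] [447.00234079 -12.29577115 162.7       ]
```

```bash
python3 - <<'E'
from h import *
D=np.load('pics/w12.png.npz')
a=onz(D,254,166.8,107);b=onz(D,254,234.3,107);print((a+b)/2,a[0]-b[0])
D=np.load('pics/w11.png.npz')
print(onz(D,254,130+121/3,71)-[26.5,0,0])
E
```

```text
[449.54637138 -12.29767048 107.        ] 55.912499882933844
[449.9717975  -12.99412158  71.        ]
```

Request:
carry_out(moves=[0,0.003,0.05,0,0,0,0.4,0,0.003,0.085,0,0,0,0.4,0,0.003,0.1,0,0,0,0.4,0,0.003,0.11,0,0,0,0.4,0,0.003,0.118,0,0,0,0.4,0,0.003,0.126,0,0,0,0.4,0,0.003,0.134,0,0,0,0.4,0,0.003,0.137,0,0,0,0.4])

```text
time: 23.6
tool_pos: [448.8, -14.0, 99.2]
tcp_rot: [-3.141, 0.001, 0.002]
contact_force: [0.1, 0.6, -1.0]
grip_width: 57.3
```

Request:
carry_out(moves=[0,0,0.002,0,0,0,0.4,0,0,0.003,0,0,0,0.4,0,0,0.004,0,0,0,0.4,0,0,0.005,0,0,0,0.4,0,0,0.005,0,0,0,0.4,0,0,0.005,0,0,0,0.4,0,0,0.005,0,0,0,0.4,0,0,0.005,0,0,0,0.4])

```text
time: 24.4
tool_pos: [449.2, -14.0, 98.2]
tcp_rot: [-3.141, -0.0, 0.002]
contact_force: [-2.0, 0.2, 8.1]
grip_width: 57.3
```

Seated at the expected height with a light contact force. Release and go up.

Request:
carry_out(moves=[0,0,-0.002,0,0,0,0.95,0,0,-0.002,0,0,0,0.95,0,0,-0.002,0,0,0,0.95,0,0,-0.002,0,0,0,0.95,0,0,-0.002,0,0,0,0.95,0,0,-0.05,0,0,0,0.95,0,0,-0.15,0,0,0,1,0,0,-0.27,0,0,0,1])

```text
time: 25.2
tool_pos: [448.0, -13.9, 206.2]
tcp_rot: [-3.141, 0.004, 0.002]
contact_force: [2.0, 0.1, -0.1]
grip_width: 91.9
```

```bash
python3 - <<'E'
from h import *
o=get_obs();print(o['tool_pos'],o['tcp_rot'])
im,c=shot('wrist','w17.png')
im,c=shot('scene','s6.png'); p=proj(c,(447,-12,90)).astype(int)
x,y=p;a=cv2.resize(im[y-60:y+60,x-40:x+40,::-1],None,fx=5,fy=5,interpolation=cv2.INTER_CUBIC)
im=np.load('pics/w17.png.npz')['im'];b=cv2.resize(im[100:260,200:320,::-1],(400,600))
cv2.imwrite('pics/c17.png',np.hstack([a,b]))
E
```

```text
[447.96735293 -13.85198719 206.21644653] [-3.14056011e+00  3.71305096e-03  1.53275083e-03]
```

View pics/c17.png

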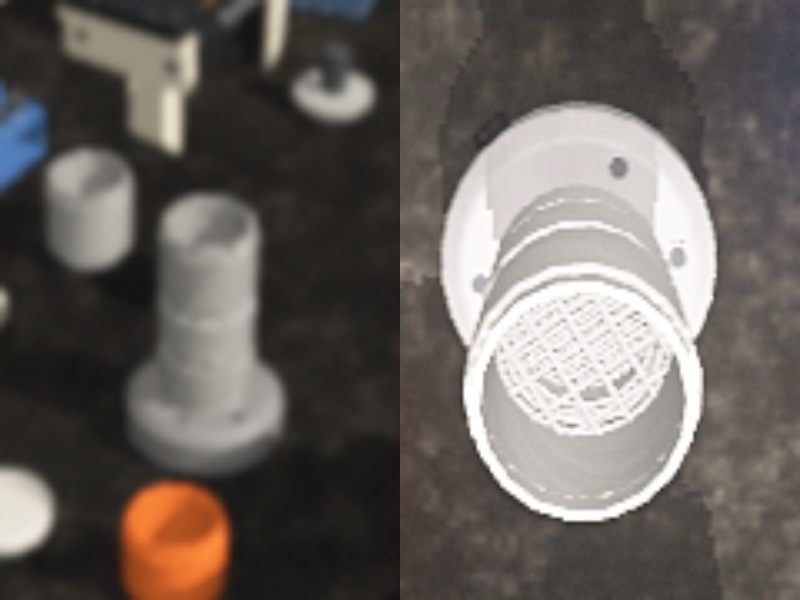

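Request:
carry_out(moves=[0.385,0.28,-0.02,0,0,0,1,0.385,0.28,-0.02,0,0,0,1,0.385,0.28,-0.02,0,0,0,1,0.385,0.28,-0.02,0,0,0,1,0.385,0.28,-0.02,0,0,0,1,0.385,0.28,0.12,0,0,0,1,0.385,0.28,0.24,0,0,0,1,0.385,0.28,0.29,0,0,0,1])

```text
time: 26.1
tool_pos: [604.6, -125.3, 92.5]
tcp_rot: [-3.141, -0.004, 0.002]
contact_force: [-0.3, -0.3, -0.8]
grip_width: 92.0
```

Request:
carry_out(moves=[0,0,0,0,0,0,1,0,0,0,0,0,0,1,0,0,0,0,0,0,1,0,0,0,0,0,0,1,0,0,0,0,0,0,1,0,0,0,0,0,0,1,0,0,0,0,0,0,1,0,0,0,0,0,0,1])

```text
time: 26.9
tool_pos: [604.6, -125.3, 92.7]
tcp_rot: [-3.141, -0.004, 0.002]
contact_force: [-0.5, 0.2, 0.7]
grip_width: 91.6
```

```bash
python3 - <<'E'
from h import *
o=get_obs();print(o['tool_pos'],o['tcp_rot'])
im,c=shot('wrist','w18.png'); print(proj(c,(603,-126,30)))
E
```

```text
[ 604.6486765  -125.29553684   92.68989037] [-3.14106572e+00 -4.13388409e-03  1.79175182e-03]
[255.85082204 206.98365498]
```

View pics/w18.png

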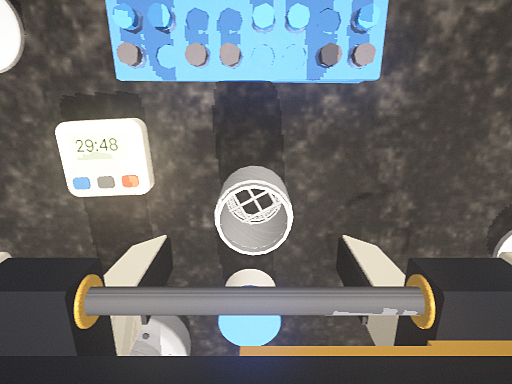

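```bash
python3 - <<'E'
from h import *
D=np.load('pics/w18.png.npz')
cv2.imwrite('pics/w18c.png',cv2.resize(D['im'][150:270,190:320,::-1],None,fx=5,fy=5))
print(onz(D,254,254,63)+[26.5,0,0],onz(D,254,166,9)-[28.5,0,0],onz(D,215,210,59),onz(D,292.5,210,59))
E
```

```text
[ 605.34907624 -124.58260037   63.        ] [ 603.16886063 -124.47862569    9.        ] [611.09755674 -97.19243277  59.        ] [ 611.16583836 -151.55111928   59.        ]
```

View pics/w18c.png

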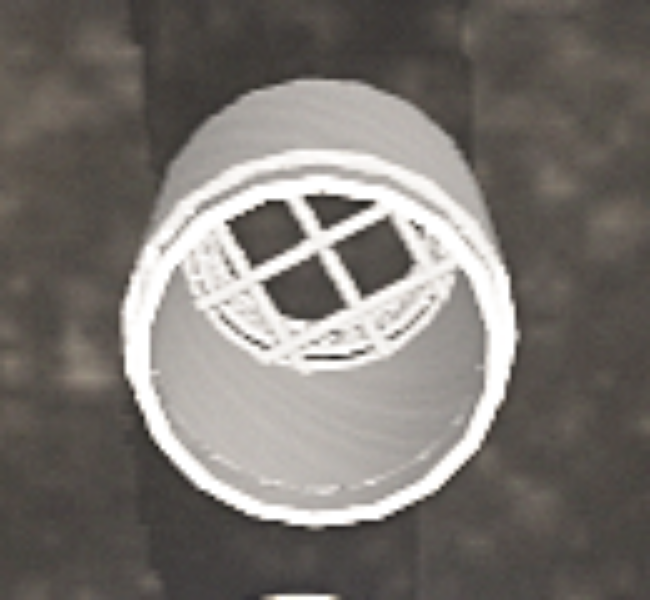

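Request:
carry_out(moves=[-0.001,0,0.1,0,-0.008,0,1,-0.001,0,0.17,0,-0.008,0,1,-0.001,0,0.21,0,-0.008,0,1,-0.001,0,0.222,0,-0.008,0,1,-0.001,0,0.222,0,-0.008,0,0.4,-0.001,0,0.222,0,-0.008,0,0.4,-0.001,0,0.222,0,-0.008,0,0.4,-0.001,0,0.222,0,-0.008,0,0.4])

```text
time: 27.75
tool_pos: [605.2, -125.4, 4.9]
tcp_rot: [3.142, -0.002, 0.002]
contact_force: [-0.2, -0.3, 0.3]
grip_width: 65.0
```

Request:
carry_out(moves=[0,0,0,0,0,0,0.4,0,0,0,0,0,0,0.4,0,0,0,0,0,0,0.4,0,0,0,0,0,0,0.4,0,0,0,0,0,0,0.4,0,0,0,0,0,0,0.4,0,0,0,0,0,0,0.4,0,0,0,0,0,0,0.4])

```text
time: 28.55
tool_pos: [605.4, -125.5, 5.3]
tcp_rot: [3.141, -0.002, 0.002]
contact_force: [-0.7, 0.8, 5.7]
grip_width: 56.7
```

```bash
python3 - <<'E'
from h import *
o=get_obs();print(o['tool_pos'],o['tcp_rot'],o['grip_width'])
im,c=shot('wrist','w19.png')
cv2.imwrite('pics/w19c.png',cv2.resize(im[130:350,180:330,::-1],None,fx=4,fy=2.7,interpolation=cv2.INTER_CUBIC))
E
```

```text
[ 605.42331605 -125.48667649    5.26282683] [ 3.14138108e+00 -2.17578315e-03  1.77386538e-03] 56.67787934527392
```

View pics/w19c.png

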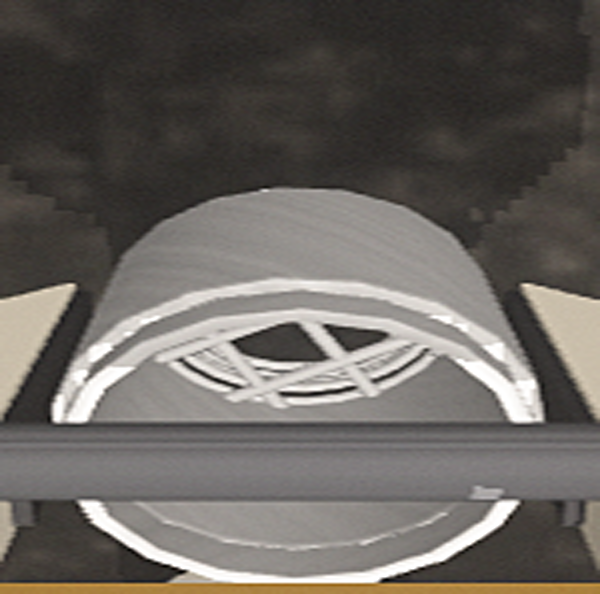

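```bash
python3 - <<'E'
from h import *
D=np.load('pics/w19.png.npz')
print(onz(D,254,130+583/2.7,63)+[26.5,0,0],onz(D,254,130+188/2.7,9)-[28.5,0,0])
E
```

```text
[ 605.86173599 -124.81700178   63.        ] [ 603.52342971 -124.75091445    9.        ]
```

Request:
carry_out(moves=[0,0,-0.05,0,0,0,0.4,0,0,-0.15,0,0,0,0.4,0,0,-0.25,0,0,0,0.4,0,0,-0.35,0,0,0,0.4,0,0,-0.45,0,0,0,0.4,0,0,-0.475,0,0,0,0.4,0,0,-0.475,0,0,0,0.4,0,0,-0.475,0,0,0,0.4])

```text
time: 29.4
tool_pos: [604.0, -125.1, 193.0]
tcp_rot: [-3.141, 0.001, 0.002]
contact_force: [0.2, 0.2, -1.7]
grip_width: 56.4
```

Request:
carry_out(moves=[-0.095,-0.068,0,0,0,0,0.4,-0.19,-0.136,0,0,0,0,0.4,-0.29,-0.208,0,0,0,0,0.4,-0.388,-0.278,0,0,0,0,0.4,-0.388,-0.278,0,0,0,0,0.4,-0.388,-0.278,0,0,0,0,0.4,-0.388,-0.278,0,0,0,0,0.4,-0.388,-0.278,0,0,0,0,0.4])

```text
time: 30.2
tool_pos: [449.4, -14.9, 192.7]
tcp_rot: [-3.141, 0.002, 0.001]
contact_force: [-0.0, -0.0, -1.1]
grip_width: 56.8
```

```bash
python3 - <<'E'
from h import *
o=get_obs();print(o['tool_pos'],o['tcp_rot'],o['grip_width'])
im,c=shot('wrist','w20.png')
cv2.imwrite('pics/w20c.png',cv2.resize(im[130:350,180:330,::-1],None,fx=4,fy=2.7,interpolation=cv2.INTER_CUBIC))
E
```

```text
[449.44894278 -14.88910007 192.6904346 ] [-3.14065900e+00  1.91835315e-03  9.31881382e-04] 56.77468010546723
```

View pics/w20c.png

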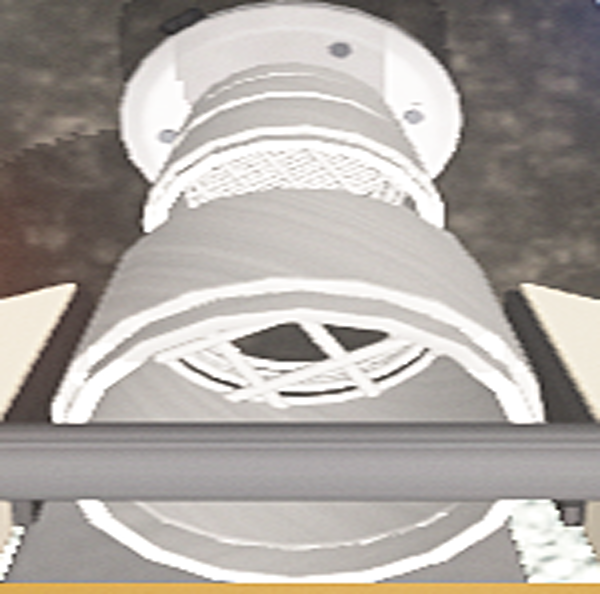

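```bash
python3 - <<'E'
from h import *
D=np.load('pics/w20.png.npz'); zb=192.7-5.3
print(onz(D,254,130+128/2.7,152)-[26.5,0,0],onz(D,254,130+583/2.7,zb+63)+[26.5,0,0],onz(D,254,130+188/2.7,zb+9)-[28.5,0,0])
print([onz(D,u,190,149)[1] for u in (180+146/4,180+444/4)],[onz(D,u,275,zb+56)[1] for u in (180+52/4,180+542/4)])
E
```

```text
[450.98778537 -14.11564977 152.        ] [450.01071217 -14.26817254 250.4       ] [447.58791878 -14.18347641 196.4       ]
[np.float64(12.882591807094341), np.float64(-40.73695721063921)] [np.float64(13.050526286762599), np.float64(-41.77021646536747)]
```

Request:
carry_out(moves=[0,-0.001,0.04,0,0,0,0.4,0,-0.001,0.065,0,0,0,0.4,0,-0.001,0.075,0,0,0,0.4,0,-0.001,0.083,0,0,0,0.4,0,-0.001,0.09,0,0,0,0.4,0,-0.001,0.097,0,0,0,0.4,0,-0.001,0.104,0,0,0,0.4,0,-0.001,0.108,0,0,0,0.4])

```text
time: 31.05
tool_pos: [449.3, -14.4, 149.4]
tcp_rot: [-3.141, 0.002, 0.001]
contact_force: [-0.9, 0.6, -0.4]
grip_width: 56.6
```

Request:
carry_out(moves=[0,0,0.002,0,0,0,0.4,0,0,0.003,0,0,0,0.4,0,0,0.004,0,0,0,0.4,0,0,0.005,0,0,0,0.4,0,0,0.005,0,0,0,0.4,0,0,0.005,0,0,0,0.4,0,0,0.005,0,0,0,0.4,0,0,0.005,0,0,0,0.4])

```text
time: 31.85
tool_pos: [449.7, -14.5, 148.1]
tcp_rot: [-3.141, 0.001, 0.001]
contact_force: [-0.9, 0.0, 5.7]
grip_width: 56.3
```

Request:
carry_out(moves=[0,0,-0.002,0,0,0,0.95,0,0,-0.002,0,0,0,0.95,0,0,-0.002,0,0,0,0.95,0,0,-0.002,0,0,0,0.95,0,0,-0.002,0,0,0,0.95,0,0,-0.05,0,0,0,0.95,0,0,-0.15,0,0,0,1,0,0,-0.25,0,0,0,1])

```text
time: 32.65
tool_pos: [449.1, -14.5, 248.8]
tcp_rot: [-3.141, 0.003, 0.001]
contact_force: [1.1, -0.3, -0.4]
grip_width: 91.5
```

```bash
python3 - <<'E'
from h import *
o=get_obs();print(o['tool_pos'],o['tcp_rot'])
im,c=shot('wrist','w21.png')
im,c=shot('scene','s7.png'); p=proj(c,(447,-12,110)).astype(int)
x,y=p;a=cv2.resize(im[y-60:y+60,x-40:x+40,::-1],None,fx=5,fy=5,interpolation=cv2.INTER_CUBIC)
im=np.load('pics/w21.png.npz')['im'];b=cv2.resize(im[100:260,200:320,::-1],(400,600))
cv2.imwrite('pics/c21.png',np.hstack([a,b]))
D=np.load('pics/w21.png.npz');cv2.imwrite('pics/w21v.png',im[:,:,::-1])
E
```

```text
[449.1361675  -14.46363873 248.84347344] [-3.14058228e+00  2.53488600e-03  9.99667711e-04]
```

View pics/c21.png

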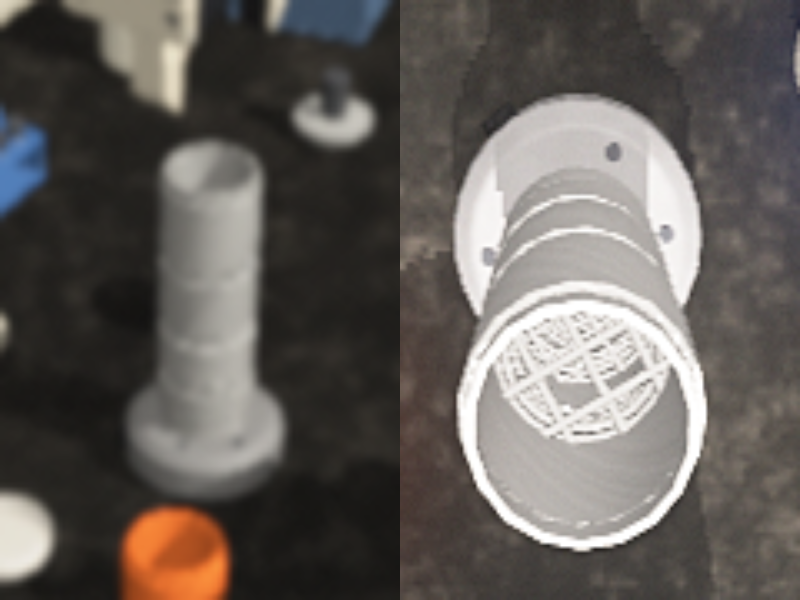

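Request:
carry_out(moves=[0.032,0.11,0,0,0,0,1,0.064,0.22,0,0,0,0,1,0.096,0.33,0,0,0,0,1,0.128,0.44,0.02,0,0,0,1,0.16,0.55,0.04,0,0,0,1,0.19,0.66,0.06,0,0,0,1,0.225,0.78,0.08,0,0,0,1,0.255,0.89,0.1,0,0,0,1])

```text
time: 33.55
tool_pos: [555.2, -372.9, 212.9]
tcp_rot: [3.141, -0.008, 0.001]
contact_force: [1.1, -0.5, 0.9]
grip_width: 92.1
```

Request:
carry_out(moves=[0,0,0.05,0,0,0,1,0,0,0.15,0,0,0,1,0,0,0.25,0,0,0,1,0,0,0.25,0,0,0,1,0,0,0.25,0,0,0,1,0,0,0.25,0,0,0,1,0,0,0.25,0,0,0,1,0,0,0.25,0,0,0,1])

```text
time: 34.35
tool_pos: [556.7, -373.5, 114.9]
tcp_rot: [3.139, -0.011, 0.001]
contact_force: [0.4, 0.2, -0.0]
grip_width: 91.8
```

```bash
python3 - <<'E'
from h import *
o=get_obs();print(o['tool_pos'],o['tcp_rot'])
im,c=shot('wrist','w22.png'); print(proj(c,(552,-371,15)))
E
```

```text
[ 556.73228058 -373.510601    114.93166451] [ 3.13883041e+00 -1.09584114e-02  9.24569782e-04]
[251.82587194 197.12765301]
```

View pics/w22.png

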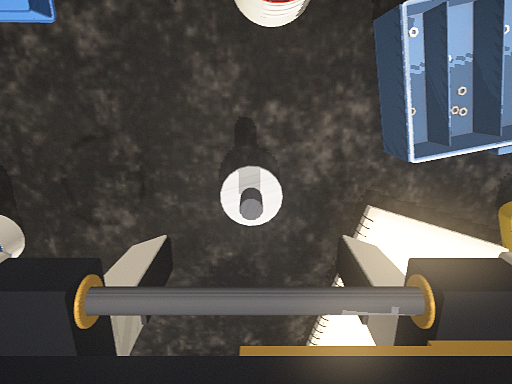

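```bash
python3 - <<'E'
from h import *
D=np.load('pics/w22.png.npz')
for th in (140,170): print(blob(D['im'],D,235,200,14,th))
print(onz(D,251,209,49)) # knob top centre guess
E
```

```text
{'ell': array([251. , 195.5]), 'ax': array([59.6, 62. ]), 'bb': (220, 166, 63, 60), 'pe': array([ 553.2, -370.2]), 'pb': array([ 553.2, -370.2])}
{'ell': array([251. , 195.7]), 'ax': array([59. , 61.9]), 'bb': (220, 166, 63, 60), 'pe': array([ 553.1, -370.2]), 'pb': array([ 553.2, -370.2])}
[ 552.66845256 -370.48225659   49.        ]
```

Request:
carry_out(moves=[-0.012,-0.009,0.05,0.005,-0.021,0,0.6,-0.012,-0.009,0.1,0.005,-0.021,0,0.6,-0.012,-0.009,0.13,0.005,-0.021,0,0.6,-0.012,-0.009,0.15,0.005,-0.021,0,0.6,-0.012,-0.009,0.15,0.005,-0.021,0,0.6,-0.012,-0.009,0.15,0.005,-0.021,0,0.6,-0.012,-0.009,0.15,0.005,-0.021,0,0.6,-0.012,-0.009,0.15,0.005,-0.021,0,0.6])

```text
time: 35.2
tool_pos: [552.8, -370.2, 55.3]
tcp_rot: [3.141, -0.001, 0.001]
contact_force: [-0.6, 0.2, 0.6]
grip_width: 54.9
```

```bash
python3 - <<'E'
from h import *
o=get_obs();print(o['tool_pos'],o['tcp_rot'],o['grip_width'])
im,c=shot('wrist','w23.png'); print(proj(c,(553,-370.3,15)),proj(c,(553,-370.3,49)))
for th in (140,170): print(blob(im,c,235,215,14,th))
E
```

```text
[ 552.76674451 -370.20688016   55.30556921] [ 3.14099902e+00 -5.23495553e-04  9.27463442e-04] 54.94151572915616
[255.10768551 214.71782654] [255.28985803 234.50594089]
{'ell': array([256.3, 215.5]), 'ax': array([76.2, 82.8]), 'bb': (216, 176, 79, 79), 'pe': array([ 552. , -371.2]), 'pb': array([ 552.4, -370.2])}
{'ell': array([255. , 213.4]), 'ax': array([73.9, 78.2]), 'bb': (216, 177, 79, 74), 'pe': array([ 553.7, -370.2]), 'pb': array([ 553.6, -370.2])}
```

View pics/w23.png

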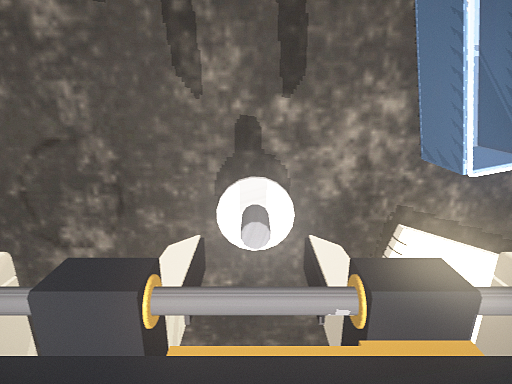

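Lid disc centre at (255,214), knob at (255,235): aligned. Descend and grip.

Request:
carry_out(moves=[0,0,0.05,0,0,0,0.6,0,0,0.09,0,0,0,0.6,0,0,0.11,0,0,0,0.6,0,0,0.115,0,0,0,0.6,0,0,0.115,0,0,0,0,0,0,0.115,0,0,0,0,0,0,0.115,0,0,0,0,0,0,0.115,0,0,0,0])

```text
time: 36.05
tool_pos: [552.9, -370.4, 9.8]
tcp_rot: [3.141, -0.001, 0.001]
contact_force: [-0.2, 0.4, 0.6]
grip_width: 27.4
```

Request:
carry_out(moves=[0,0,0,0,0,0,0,0,0,0,0,0,0,0,0,0,0,0,0,0,0,0,0,0,0,0,0,0,0,0,0,0,0,0,0,0,0,0,0,0,0,0,0,0,0,0,0,0,0,0,0,0,0,0,0,0])

```text
time: 36.85
tool_pos: [553.1, -370.5, 10.0]
tcp_rot: [3.14, -0.001, 0.001]
contact_force: [-0.4, -0.7, 2.4]
grip_width: 19.0
```

```bash
python3 - <<'E'
from h import *
o=get_obs();print(o['tool_pos'],o['tcp_rot'],o['grip_width'])
im,c=shot('wrist','w24.png'); print(proj(c,(553,-370.3,15)),proj(c,(553,-370.3,49)))
E
```

```text
[ 553.0549588  -370.51515236   10.02627793] [ 3.14017786e+00 -1.38830043e-03  9.52376212e-04] 19.04943185188419
[254.83540976 243.05898605] [255.06889901 274.17831007]
```

View pics/w24.png

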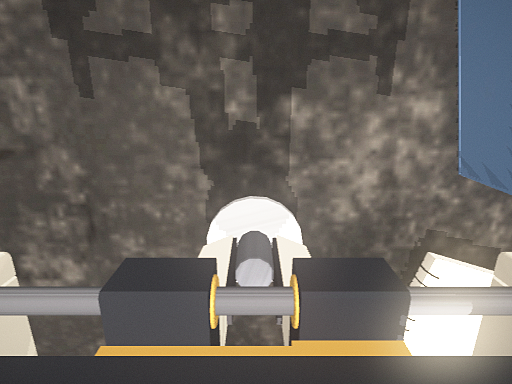

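Request:
carry_out(moves=[0,0,-0.05,0,0,0,0,0,0,-0.15,0,0,0,0,0,0,-0.26,0,0,0,0,0,0,-0.37,0,0,0,0,0,0,-0.48,0,0,0,0,0,0,-0.59,0,0,0,0,0,0,-0.61,0,0,0,0,0,0,-0.61,0,0,0,0])

```text
time: 37.7
tool_pos: [553.1, -370.4, 255.4]
tcp_rot: [3.138, -0.004, 0.001]
contact_force: [0.1, 0.1, -1.7]
grip_width: 19.4
```

Request:
carry_out(moves=[-0.033,-0.11,0,0.007,-0.008,0,0,-0.066,-0.22,0,0.007,-0.008,0,0,-0.099,-0.335,0,0.007,-0.008,0,0,-0.132,-0.45,0,0.007,-0.008,0,0,-0.165,-0.56,0,0.007,-0.008,0,0,-0.198,-0.67,0,0.007,-0.008,0,0,-0.231,-0.78,0,0.007,-0.008,0,0,-0.261,-0.89,0,0.007,-0.008,0,0])

```text
time: 38.5
tool_pos: [446.1, -12.6, 251.5]
tcp_rot: [-3.14, 0.005, 0.001]
contact_force: [0.4, 1.5, -0.9]
grip_width: 19.0
```

Request:
carry_out(moves=[0,0,0,0,0,0,0,0,0,0,0,0,0,0,0,0,0,0,0,0,0,0,0,0,0,0,0,0,0,0,0,0,0,0,0,0,0,0,0,0,0,0,0,0,0,0,0,0,0,0,0,0,0,0,0,0])

```text
time: 39.3
tool_pos: [446.1, -12.8, 251.4]
tcp_rot: [-3.14, 0.005, 0.0]
contact_force: [-0.4, -0.1, -0.3]
grip_width: 19.3
```

```bash
python3 - <<'E'
from h import *
o=get_obs();print(o['tool_pos'],o['tcp_rot'],o['grip_width'])
im,c=shot('wrist','w25.png')
cv2.imwrite('pics/w25c.png',cv2.resize(im[130:350,180:330,::-1],None,fx=4,fy=2.7,interpolation=cv2.INTER_CUBIC))
E
```

```text
[446.13322848 -12.80428419 251.44081657] [-3.13996651e+00  5.26790700e-03  2.34835993e-04] 19.313258621619546
```

View pics/w25c.png

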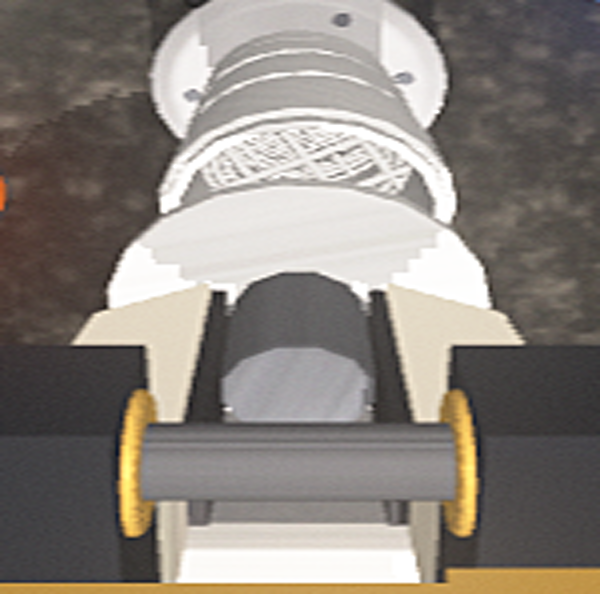

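Request:
carry_out(moves=[0.007,0.004,0.03,-0.003,0.01,0,0,0.007,0.004,0.055,-0.003,0.01,0,0,0.007,0.004,0.07,-0.003,0.01,0,0,0.007,0.004,0.08,-0.003,0.01,0,0,0.007,0.004,0.088,-0.003,0.01,0,0,0.007,0.004,0.095,-0.003,0.01,0,0,0.007,0.004,0.102,-0.003,0.01,0,0,0.007,0.004,0.108,-0.003,0.01,0,0])

```text
time: 40.15
tool_pos: [448.8, -14.3, 208.2]
tcp_rot: [3.142, -0.0, 0.0]
contact_force: [0.1, -0.9, -1.2]
grip_width: 19.5
```

Request:
carry_out(moves=[0,0,0.002,0,0,0,0,0,0,0.003,0,0,0,0,0,0,0.004,0,0,0,0,0,0,0.004,0,0,0,0,0,0,0.004,0,0,0,0,0,0,0.004,0,0,0,0,0,0,0.004,0,0,0,0,0,0,0.004,0,0,0,0])

```text
time: 40.95
tool_pos: [449.0, -14.3, 206.8]
tcp_rot: [3.142, -0.001, 0.0]
contact_force: [-0.6, -0.2, 2.0]
grip_width: 19.3
```

Request:
carry_out(moves=[0,0,0.001,0,0,0,0,0,0,0.002,0,0,0,0,0,0,0.002,0,0,0,0,0,0,0.002,0,0,0,0,0,0,0.002,0,0,0,0,0,0,0.002,0,0,0,0,0,0,0.002,0,0,0,0,0,0,0.002,0,0,0,0])

```text
time: 41.75
tool_pos: [449.4, -14.4, 206.7]
tcp_rot: [3.141, -0.002, 0.0]
contact_force: [-1.9, 0.2, 7.6]
grip_width: 19.1
```

Firm contact. Release and raise, then check.

Request:
carry_out(moves=[0,0,-0.002,0,0,0,0.6,0,0,-0.002,0,0,0,0.6,0,0,-0.002,0,0,0,0.6,0,0,-0.002,0,0,0,0.6,0,0,-0.002,0,0,0,0.6,0,0,-0.05,0,0,0,0.6,0,0,-0.15,0,0,0,0.6,0,0,-0.25,0,0,0,0.6])

```text
time: 42.55
tool_pos: [448.6, -14.2, 307.5]
tcp_rot: [3.142, -0.001, 0.0]
contact_force: [1.5, 1.1, -0.2]
grip_width: 54.9
```

Request:
carry_out(moves=[0,0.12,0,0,0,0,0.6,0,0.24,0,0,0,0,0.6,0,0.36,0,0,0,0,0.6,0,0.45,0,0,0,0,0.6,0,0.45,0,0,0,0,0.6,0,0.45,0,0,0,0,0.6,0,0.45,0,0,0,0,0.6,0,0.45,0,0,0,0,0.6])

```text
time: 43.35
tool_pos: [448.8, -193.0, 307.7]
tcp_rot: [-3.141, -0.001, 0.002]
contact_force: [0.7, 0.4, 0.2]
grip_width: 55.2
```

```bash
python3 - <<'E'
from h import *
o=get_obs();print(o['tool_pos'],o['grip_width'])
im,c=shot('scene','s8.png'); print([proj(c,(448.5,-13.8,z)).round(1) for z in (44,71,107,152,206,212,246)])
x,y=proj(c,(448,-13,130)).astype(int);a=cv2.resize(im[y-60:y+60,x-40:x+40,::-1],None,fx=5,fy=5,interpolation=cv2.INTER_CUBIC)
im,c=shot('top','t8.png'); b=cv2.resize(im[90:240,120:420,::-1],(800,400))[:, :]
cv2.imwrite('pics/c8.png',a);cv2.imwrite('pics/t8c.png',b)
E
```

```text
[ 448.83447038 -193.00461518  307.67233079] 55.232180828651835
[array([274. , 196.3]), array([274.2, 189.3]), array([274.5, 179.7]), array([274.9, 167.3]), array([275.4, 151.6]), array([275.5, 149.8]), array([275.8, 139.5])]
```

View pics/c8.png

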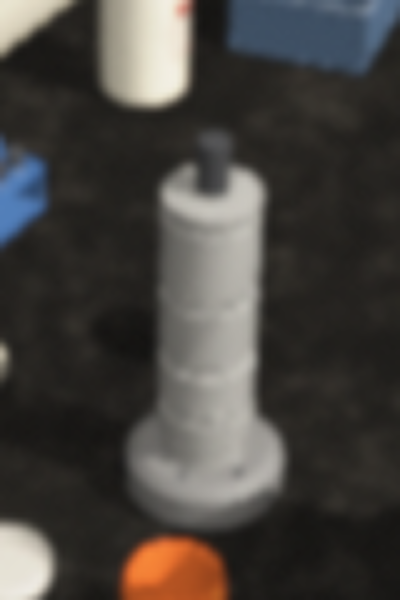

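View pics/t8c.png

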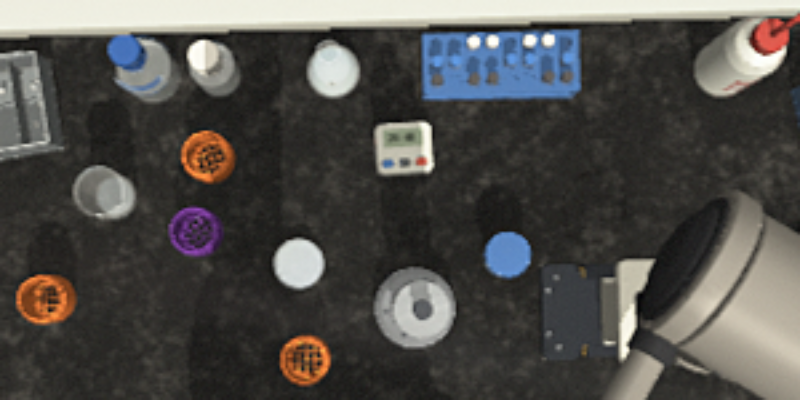

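```bash
python3 - <<'E'
from h import *
A=np.load('pics/top0.png.npz')['im'];B=np.load('pics/t8.png.npz')['im']
for k,(x,y) in dict(tub=(310,185),timer=(271,145),dish=(231,188),beaker=(158,162)).items():
    print(k,[np.round(cv2.phaseCorrelate(*[cv2.cvtColor(i,cv2.COLOR_RGB2GRAY)[y-16:y+16,x-16:x+16].astype(np.float32) for i in (A,B)])[0],2)])
close_job()
E
```

```text
tub [array([0.19, 0.11])]
timer [array([ 0.19, -0.06])]
dish [array([-0.04, -0.  ])]
beaker [array([-0.06, -0.  ])]
the job is handed in; nothing more can be done
```

I built the sieve column on the shaker base and handed the job in at about 43 s. From the bottom up it is pan, fine sieve, medium sieve, coarse sieve, lid.

- **Seating:** each piece stopped within about 0.3 mm of its calculated seated height, with a vertical contact force of about 6 to 16 N. The last scene and top pictures show the column upright with even joints and the lid in place.
- **Gripper:** it was open and about 180 mm to the side of the column when I handed in.
- **Bystanders:** comparing the top pictures from before and after, the beaker and dish shifted less than 0.1 px. The tub and timer shifted about 0.2 px (under 1 mm). I take all of these as unmoved.

**One disagreement with the description:** the fingertips were about 16 mm behind the reported TCP, not 17 mm ahead of it. Because of this the first grasp of the pan closed on nothing above it. The pan did not move. I lowered the gripper and used the measured offset for all the grasps after that.

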